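Dress the chocolate counter

ROBOT

A 6-joint arm with a two-finger parallel gripper is mounted at the origin on the work surface. World frame = base frame: x ahead of the robot, y to its left, z up, the work surface at z = 0. Lengths are in m, angles in rad, forces in N, time in s.
With the tool pointing down it reaches from about 0.3 to 0.875 m from the base axis. Payload 6.4 kg.
Tool frame: the origin (TCP) lies at the very end of the fingers, on their centre line; the grasp point (between the pads) lies 19 mm behind it; z points along the fingers, y is the line along which they close (so a half turn about z gives the same grasp; the last joint's range is limited). The gripper opens to 88 mm and grips with 3 to 60 N. Pads are 18 mm wide; open, the fingers measure 123 mm over their backs; the gripper's body (75 mm by 187 mm) begins 45 mm behind the grasp point.
Start: joints at [-1.419, 0.181, 1.607, -0, 1.354, -0.206], TCP at [0.201, -0.539, 0.239] pointing down, gripper open.
Joint ranges: [-2.99, 2.99], [-0.89, 2.07], [0.3, 2.58], [-1.14, 4.28], [0, 2.63], [-3.12, 3.12]. Speed limits (rad/s): [2.57, 2.57, 3.01, 3.14, 3.14, 3.14].

INTERFACE

Orientations are given as a rotation vector (axis times angle).
In Python, from rig import * gives the robot as it stands.
- The arm moves only by the tool apply_moves, never from a script. Its argument "steps" is a list of rows, each a list of 7 numbers: the shift along the world's x, y, z scaled (see below), then the turn, a rotation vector about the world's x, y, z scaled (see below), then the opening, from -1 (shut) to 1 (fully open). A call has 1 to 20 rows; each row is the pose to reach, as a shift and turn from the pose commanded when the call began; what a row does not reach only later rows make up. The controller multiplies each number of a shift by 800 mm and each number of a turn by 30 degrees. A row lasts 1/10 s, in which the tool goes at most 50 mm and 8.59 degrees, less where a joint would pass 70% of its speed; a pose out of reach is approached as far as the arm can. A call with a number of a shift or a turn outside -1 to 1 is refused whole. A call with a gripper value outside its range is refused whole. The fingers move at their own pace and stop on an object; "squeeze" is the grip in N (left out, the last holds). Time passes only in rows, so rows that repeat a pose let the fingers close. It gives the time, the measured TCP pose, the force, the opening and the grip force at its end, in the units of the state.
- get_obs(): the state, without advancing time (a new reading comes with each control period).
- get_image(name): name is "scene" or "side" or "wrist"; returns the picture (400x640x3 uint8, red, green, blue); there is no depth.
- camera_info(name): a dict with "mtx" (3x3 intrinsics, pixels), "view" (4x4, takes a point from world to camera coordinates). Camera axes: x right, y down, z forward; pixel columns grow to the right and rows downward; lengths in m; the calibration is good to about 2 mm. A picture is of the moment at which its call begins: read the wrist's pose just before it. camera_info takes no time and is no camera call; for the wrist camera it gives the pose at the moment of the call.
- job_done(): hands the job in; it is judged then, once.
The state is a dict: "time_s": time; "qpos": joint angles; "qd": joint speeds; "effort": joint torques, N m; "tcp_pos": TCP position; "tool_rot": TCP orientation; "contact_force": force on the tool from outside, world axes, zero at the start; "moment": the same for the moment, N m; "opening": opening from 0.0 (shut) to 1.0 (fully open); "gripper_force": force on a finger pad.
Only numpy, scipy, OpenCV 4.12 (cv2) and the standard library are available. Lean on these libraries where they do the work, as an engineer would, in place of code of your own. Each camera call takes 0.05 s, during which the arm holds its last target. There are 200 camera calls.

TASK

The two chocolate jars stand on each other's mats: swap them so that each stands upright in the middle of the mat of its own colour, and build all the praline tins from the delivery trays into a pyramid on the brass-railed display cradle, lying along the rails and centred on them: fill the three grooves first, then saddle the rest into the gaps of the layer below. When the whole display is dressed, push the green plunger fully down to switch on its lights and let it spring back. Leave the other goods on the counter where they are.

Things in the scene. Friction and masses are not known exactly. Their poses are not given: they have to be found in the camera images.
- jar_red: closed glass jar of red chocolates with a red cylindrical lid: glass 72 mm diameter, 55 mm tall at full width, then a shoulder up to 62 mm; the lid (fixed to the jar, the place to grip) is 44 mm diameter and runs from 62 to 95 mm above the underside; about 0.28 kg. Origin: centre of the underside, z up the jar.
- jar_gold: the same jar with gold-yellow chocolates and a gold-yellow lid; same sizes and origin
- mat_red: round red display mat with a black centre, 100 mm diameter, 4 mm thick, fixed to the counter. Origin: centre of its underside. At the start the gold jar stands on it.
- mat_gold: the same mat in gold-yellow; at the start the red jar stands on it
- cradle: fixed display cradle: white plate 62 (x) x 170 (y) x 6 mm with four brass rails along x, 46 mm long, 8 mm thick, centre lines 50 mm apart (y = -75 to 75 mm) and 20 mm above the counter, making three grooves; a tin lies in a groove on two rails, clear of the plate. Origin: centre of the underside.
- slot0 (a point): where the centre of a tin lies in the first groove: cradle frame y = -50, z = 32.6 mm
- slot1 (a point): tin centre in the middle groove: cradle frame y = 0, z = 32.6 mm
- slot2 (a point): tin centre in the third groove: cradle frame y = 50, z = 32.6 mm
- slot3 (a point): tin centre in the second layer, saddled on the tins of slot0 and slot1: y = -25, z = 73.6 mm
- slot4 (a point): tin centre in the second layer, saddled on the tins of slot1 and slot2: y = 25, z = 73.6 mm
- slot5 (a point): tin centre at the top, saddled on the tins of slot3 and slot4: y = 0, z = 114.5 mm
- plunger (a joint): travel of the spring-loaded green push-plunger of the display lights, in m: 0 up, 0.012 fully down; it is pressed straight down, needs about 8 N at the bottom and springs back
- plunger_top (a point): centre of the top face of the green plunger (36 mm diameter, in a dark steel housing); it goes down with the plunger
- tin1: round praline tin lying on its side, red with brass ends: 48 mm diameter, 60 mm long, about 0.1 kg; origin at its middle, x along its length. Starts in a groove of the fixed black delivery tray on the robot's left, of the same shape and sizes as the cradle (or absent: None from the start). Grip it from above by its flat ends: neighbours lie 2 mm from its sides.
- tin2: round praline tin lying on its side, red with brass ends: 48 mm diameter, 60 mm long, about 0.1 kg; origin at its middle, x along its length. Starts in a groove of the fixed black delivery tray on the robot's left, of the same shape and sizes as the cradle (or absent: None from the start). Grip it from above by its flat ends: neighbours lie 2 mm from its sides.
- tin3: round praline tin lying on its side, red with brass ends: 48 mm diameter, 60 mm long, about 0.1 kg; origin at its middle, x along its length. Starts in a groove of the fixed black delivery tray on the robot's left, of the same shape and sizes as the cradle (or absent: None from the start). Grip it from above by its flat ends: neighbours lie 2 mm from its sides.
- tin4: round praline tin lying on its side, red with brass ends: 48 mm diameter, 60 mm long, about 0.1 kg; origin at its middle, x along its length. Starts in a groove of the fixed black delivery tray on the robot's right, of the same shape and sizes as the cradle (or absent: None from the start). Grip it from above by its flat ends: neighbours lie 2 mm from its sides.
- tin5: round praline tin lying on its side, red with brass ends: 48 mm diameter, 60 mm long, about 0.1 kg; origin at its middle, x along its length. Starts in a groove of the fixed black delivery tray on the robot's right, of the same shape and sizes as the cradle (or absent: None from the start). Grip it from above by its flat ends: neighbours lie 2 mm from its sides.
- tin6: round praline tin lying on its side, red with brass ends: 48 mm diameter, 60 mm long, about 0.1 kg; origin at its middle, x along its length. Starts in a groove of the fixed black delivery tray on the robot's right, of the same shape and sizes as the cradle (or absent: None from the start). Grip it from above by its flat ends: neighbours lie 2 mm from its sides.
- ribbon: bystander: reel of blue ribbon, 64 mm diameter, 30 mm tall, origin under its centre
- giftbox_black: bystander: black gift box with a gold band, 90 x 70 x 35 mm, origin under its centre
- giftbox_white: bystander: white gift box with a red band, 60 x 60 x 30 mm, origin under its centre
- bar_pack: bystander: brown chocolate bar pack with an orange sleeve, 140 x 65 x 12 mm, lying, origin under its centre
- dish: bystander: small white bowl, 90 mm diameter, 30 mm tall, origin under its centre
There are look-alikes about, which are no part of the job. What is meant by the jar_red is not orange, and is the smaller of those in its own colour. Leave any blue or purple look-alike of the tin6 alone.

How it is judged:
By the outcome, as a careful person would: the job done as asked, in the order asked, and still so for the second after the job is handed in, with the robot touching nothing.
Of tin1, tin2, tin3, tin4, tin5, tin6 only 4 to 6 are there at a start; the rules pass over those that are not, and their reading is None.
At some moment in a run one of jar_red, jar_gold may be knocked a few centimetres aside while the robot is not near it.
It also fails if it takes over 210 s, if anything falls off the work surface, if the arm or the gripper's body presses on something with over 40 N, if the wrist force passes 120 N, or if a joint passes its speed limit or range.

## Working session

There is one attempt and no reset: what is moved stays moved. The work goes in short steps, Python scripts to look and compute and a tool call to move; the robot and the scene stay as the last step left them, time stands still between calls to the robot, and variables do not carry over. Pictures are saved under pics/ and viewed, at most 18 in all, crops included, and the job is handed in when it is done.

Besides the shell and the picture viewer there is one more tool, called after "Request:" in YAML: its name, and indented under it one key for each argument. apply_moves: Moves the arm, as the interface text tells. Its arguments: {"type":"object","properties":{"steps":{"type":"array"},"squeeze":{"type":"number"}},"required":["steps"]}

```bash
ls; mkdir -p pics; python3 - <<'E'
from rig import *
import cv2
o=get_obs();print(o)
for n in("scene","side"):
    cv2.imwrite(f"pics/{n}0.png",cv2.cvtColor(get_image(n),cv2.COLOR_RGB2BGR));c=camera_info(n);print(n,c)
c=camera_info("wrist");print(c)
E
```

```text
pics
{'time_s': 0.0, 'qpos': array([-1.41931425e+00,  1.81506463e-01,  1.60796767e+00, -1.34134219e-05,
        1.35376246e+00, -2.06248121e-01]), 'qd': array([ 0.00010208, -0.00064141,  0.00227814, -0.00108953, -0.00059633,
       -0.00083453]), 'effort': array([ 8.47179240e-05, -4.33866549e+01, -3.41849971e+01,  7.01991934e-02,
        3.84840486e-02, -1.41458640e-04]), 'tcp_pos': array([ 0.20129801, -0.53807222,  0.23784905]), 'tool_rot': array([-3.08985416e+00, -5.58641889e-01, -5.01121166e-05]), 'contact_force': array([-0.17055692, -0.36182913,  0.11711652]), 'moment': array([-0.07649226,  0.02981334,  0.02297732]), 'gripper_force': 0.0, 'opening': 1.0004456027253956}
scene {'mtx': array([[447.11756332,   0.        , 321.99238606],
       [  0.        , 447.11756332, 200.03038106],
       [  0.        ,   0.        ,   1.        ]]), 'view': array([[-0.45458822,  0.89068632,  0.00523808,  0.25510565],
       [ 0.69229521,  0.3570214 , -0.62710689, -0.26583793],
       [-0.56042563, -0.28144911, -0.7789156 ,  1.52371432],
       [ 0.        ,  0.        ,  0.        ,  1.        ]])}
side {'mtx': array([[410.2473865 ,   0.        , 325.55981778],
       [  0.        , 410.2473865 , 196.1270236 ],
       [  0.        ,   0.        ,   1.        ]]), 'view': array([[-0.87825543, -0.47817419, -0.00410483,  0.42447311],
       [-0.2854526 ,  0.53113478, -0.79775476,  0.23108253],
       [ 0.38364595, -0.69946071, -0.60296807,  1.19492566],
       [ 0.        ,  0.        ,  0.        ,  1.        ]])}
{'mtx': array([[300.91190327,   0.        , 319.41691857],
       [  0.        , 300.91190327, 197.08205465],
       [  0.        ,   0.        ,   1.        ]]), 'view': array([[ 0.35114992, -0.93631842, -0.00124717, -0.57415402],
       [-0.88780322, -0.33337776,  0.31727702, -0.04335586],
       [-0.29748809, -0.11030456, -0.94833208,  0.39068859],
       [ 0.        ,  0.        ,  0.        ,  1.        ]])}
```

View pics/scene0.png

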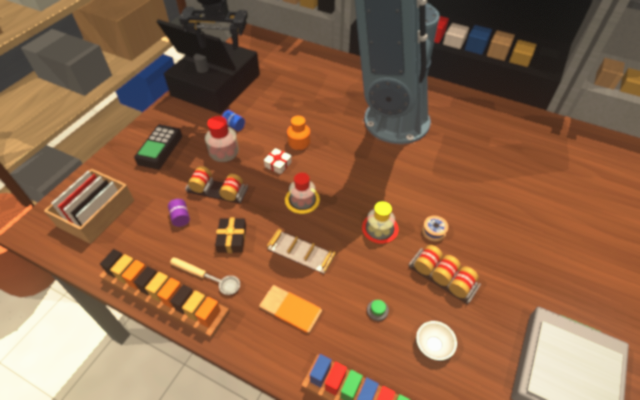

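View pics/side0.png

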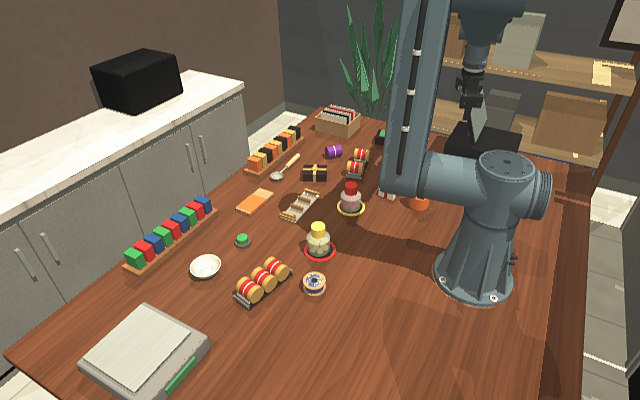

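The scene shows the following, in scene pixels:
- The small red jar is at (301,190) on the gold mat, and the gold jar at (381,222) is on the red mat.
- Look-alikes are a larger red jar at (220,138), an orange jar at (298,132), a purple tin at (178,212) and a blue tin at (233,120).
- The left tray holds 3 tins around (448,272). The right tray holds 2, at (200,180) and (231,187).
- The cradle is at (301,252) and the plunger at (378,308).

The jar_red candidates are (301,190) and (220,138). The smaller one, at (301,190), fits the description. I'll confirm it in an enlarged crop.

```bash
cat > h.py <<'E'
import numpy as np, cv2
from rig import *
def save(n,f,crop=None,s=1):
    im=cv2.cvtColor(get_image(n),cv2.COLOR_RGB2BGR)
    if crop: x,y,w,h=crop; im=cv2.resize(im[y:y+h,x:x+w],None,fx=s,fy=s,interpolation=cv2.INTER_CUBIC)
    cv2.imwrite(f"pics/{f}.png",im)
def ray(c,u,v,z):
    R=c["view"][:3,:3];t=c["view"][:3,3];o=-R.T@t
    d=R.T@np.linalg.inv(c["mtx"])@[u,v,1]
    return o+d*(z-o[2])/d[2]
def proj(c,p):
    q=c["mtx"]@(c["view"]@[*p,1])[:3]; return q[:2]/q[2]
E
python3 - <<'E'
from h import *
im=cv2.imread("pics/scene0.png")
cv2.imwrite("pics/crop0.png",cv2.resize(im[100:340,170:490],None,fx=2.5,fy=2.5,interpolation=cv2.INTER_CUBIC))
c=camera_info("scene")
for n,u,v,z in [("jr",301,180,.099),("jg",382,209,.099),("cradle",301,252,.02),("plg",378,308,.03),("Lt1",429,260,.033),("Lt2",446,271,.033),("Lt3",463,281,.033),("R1",200,180,.033),("R2",231,187,.033)]: print(n,ray(c,u,v,z).round(3))
E
```

```text
jr [ 0.456 -0.119  0.099]
jg [0.447 0.117 0.099]
cradle [ 0.616 -0.034  0.02 ]
plg [0.675 0.208 0.03 ]
Lt1 [0.495 0.273 0.033]
Lt2 [0.506 0.322 0.033]
Lt3 [0.514 0.367 0.033]
R1 [ 0.541 -0.412  0.033]
R2 [ 0.522 -0.316  0.033]
```

View pics/crop0.png

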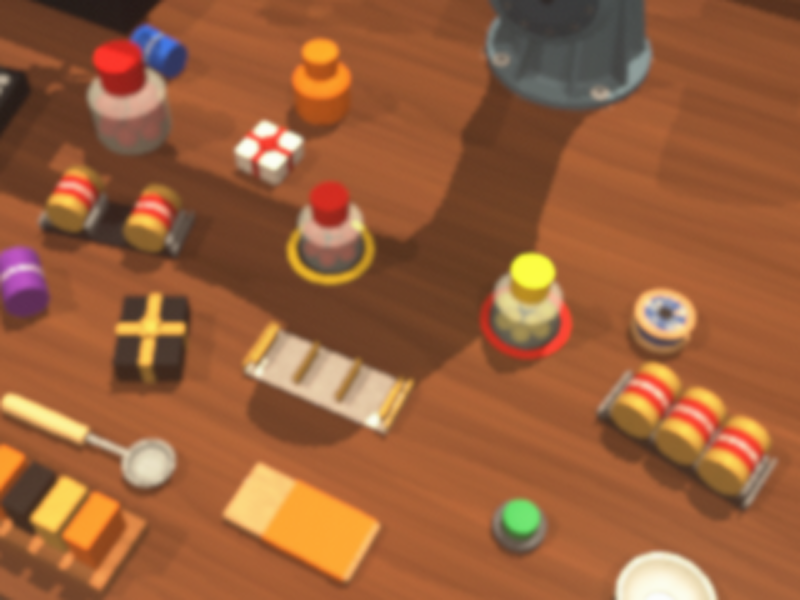

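The crop confirms it: the small red jar on the gold mat is jar_red. The right tray's middle groove is empty. Next I survey with the wrist camera.

Request:
apply_moves:
  steps:
    - [0.2, 0.1, 0.1, 0, 0, 0.5, 1]
    - [0.37, 0.26, 0.14, 0, 0, 1, 1]
    - [0.37, 0.26, 0.14, 0, 0, 1, 1]
    - [0.37, 0.26, 0.14, 0, 0, 1, 1]
    - [0.37, 0.26, 0.14, 0, 0, 1, 1]
    - [0.37, 0.26, 0.14, 0, 0, 1, 1]
    - [0.37, 0.26, 0.14, 0, 0, 1, 1]
    - [0.37, 0.26, 0.14, 0, 0, 1, 1]
    - [0.37, 0.26, 0.14, 0, 0, 1, 1]
    - [0.37, 0.26, 0.14, 0, 0, 1, 1]

```text
time_s: 1.1
tcp_pos: [0.4974, -0.3302, 0.3501]
tool_rot: [-2.84, -1.342, 0.001]
contact_force: [-0.3, -1.4, -0.6]
opening: 1.0
gripper_force: 0.0
```

Request:
apply_moves:
  steps:
    - [0.0, 0, 0, 0, 0, 1, 1]
    - [0.0, 0, 0, 0, 0, 1, 1]
    - [0.0, 0, 0, 0, 0, 1, 1]
    - [0.0, 0, 0, 0, 0, 1, 1]
    - [0.0, 0, 0, 0, 0, 1, 1]

```text
time_s: 1.6
tcp_pos: [0.4959, -0.3317, 0.3497]
tool_rot: [-2.398, -2.027, 0.001]
contact_force: [-0.9, -0.9, 0.0]
opening: 1.001
gripper_force: 0.0
```

Request:
apply_moves:
  steps:
    - [0.0, 0, 0, 0, 0, 0.32, 1]
    - [0.0, 0, 0, 0, 0, 0.32, 1]
    - [0.0, 0, 0, 0, 0, 0.32, 1]
    - [0.0, 0, 0, 0, 0, 0.32, 1]

```text
time_s: 2.0
tcp_pos: [0.497, -0.3309, 0.3505]
tool_rot: [-2.224, -2.219, 0.0]
contact_force: [-0.5, -0.1, -0.1]
opening: 1.001
gripper_force: 0.0
```

```bash
python3 - <<'E'
from h import *
import pickle
o=get_obs();print(o["time_s"],o["tcp_pos"],o["tool_rot"])
c=camera_info("wrist");pickle.dump(c,open("c1.pkl","wb"));save("wrist","w1")
E
```

```text
2.0 [ 0.49703872 -0.33088647  0.35052491] [-2.22365548e+00 -2.21879201e+00  9.30978383e-05]
```

View pics/w1.png

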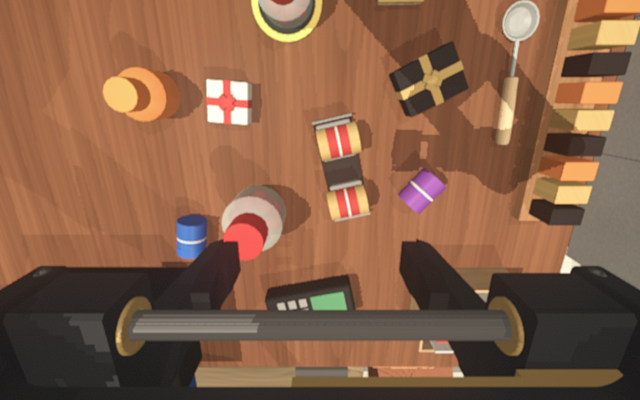

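Request:
apply_moves:
  steps:
    - [0.0, 0.56, 0, 0, 0, 0, 1]
    - [0.0, 0.56, 0, 0, 0, 0, 1]
    - [0.0, 0.56, 0, 0, 0, 0, 1]
    - [0.0, 0.56, 0, 0, 0, 0, 1]
    - [0.0, 0.56, 0, 0, 0, 0, 1]
    - [0.0, 0.56, 0, 0, 0, 0, 1]
    - [0.0, 0.56, 0, 0, 0, 0, 1]
    - [0.0, 0.56, 0, 0, 0, 0, 1]
    - [0.0, 0.56, 0, 0, 0, 0, 1]
    - [0.0, 0.56, 0, 0, 0, 0, 1]
    - [0.0, 0.56, 0, 0, 0, 0, 1]
    - [0.0, 0.56, 0, 0, 0, 0, 1]
    - [0.0, 0.56, 0, 0, 0, 0, 1]

```text
time_s: 3.35
tcp_pos: [0.4976, 0.116, 0.3507]
tool_rot: [2.222, 2.22, -0.0]
contact_force: [0.0, -0.5, 0.0]
opening: 1.002
gripper_force: 0.0
```

```bash
python3 - <<'E'
from h import *
import pickle
o=get_obs();print(o["time_s"],o["tcp_pos"],o["tool_rot"])
c=camera_info("wrist");pickle.dump(c,open("c2.pkl","wb"));save("wrist","w2")
E
```

```text
3.35 [0.49761118 0.11597237 0.35066832] [ 2.22240278e+00  2.22029193e+00 -4.06360155e-04]
```

View pics/w2.png

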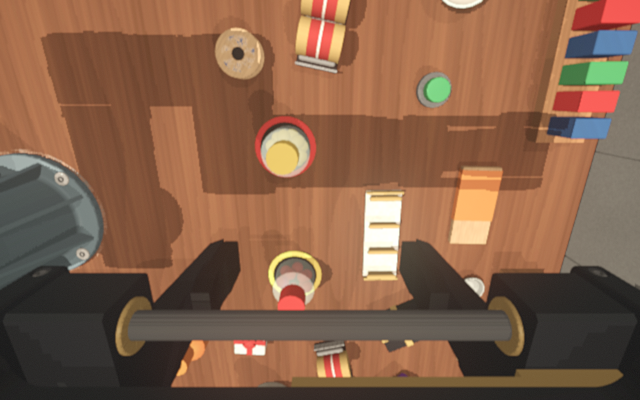

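The wrist views show the right tray tins at (338,140) and (347,203) in w1. In w2, the jars are at (282,155) and (291,295), the cradle is around (382,236), the plunger is at (437,90), and the left tray is cut off at the top. I'll take two better-placed views and measure in code.

Request:
apply_moves:
  steps:
    - [0.0, 0.16, 0, 0, 0, 0, 1]
    - [0.0, 0.16, 0, 0, 0, 0, 1]
    - [0.0, 0.16, 0, 0, 0, 0, 1]
    - [0.0, 0.16, 0, 0, 0, 0, 1]
    - [0.0, 0.16, 0, 0, 0, 0, 1]

```text
time_s: 3.9
tcp_pos: [0.4976, 0.2446, 0.3504]
tool_rot: [2.22, 2.223, -0.001]
contact_force: [-0.4, 0.0, -0.4]
opening: 0.993
gripper_force: 0.0
```

```bash
python3 - <<'E'
from h import *
import pickle
c=camera_info("wrist");pickle.dump(c,open("c3.pkl","wb"));save("wrist","w3")
E
```

Request:
apply_moves:
  steps:
    - [0.0, -0.28, 0, 0, 0, 0, 1]
    - [0.0, -0.28, 0, 0, 0, 0, 1]
    - [0.0, -0.28, 0, 0, 0, 0, 1]
    - [0.0, -0.28, 0, 0, 0, 0, 1]
    - [0.0, -0.28, 0, 0, 0, 0, 1]
    - [0.0, -0.28, 0, 0, 0, 0, 1]
    - [0.0, -0.28, 0, 0, 0, 0, 1]

```text
time_s: 4.65
tcp_pos: [0.4972, 0.02, 0.3509]
tool_rot: [-2.224, -2.219, -0.001]
contact_force: [-0.4, 0.3, -0.8]
opening: 0.997
gripper_force: 0.0
```

```bash
cat > meas.py <<'E'
from h import *
import pickle,sys
from scipy.optimize import least_squares
def mask(im,col):
    h=cv2.cvtColor(im,cv2.COLOR_BGR2HSV);H,S,V=[h[...,i].astype(int) for i in range(3)]
    d={"red":((H<6)|(H>172))&(S>170)&(V>100),"yel":(H>21)&(H<34)&(S>120)&(V>110),"grn":(H>45)&(H<80)&(S>120)&(V>70)}[col]
    return d.astype(np.uint8)
def blobs(im,col,amin=60):
    n,l,s,ce=cv2.connectedComponentsWithStats(mask(im,col))
    return [(s[i,4],ce[i],s[i,:4],l==i) for i in range(1,n) if s[i,4]>amin and ce[i][1]<290]
def ring(c,m,z=.004,r=.05):
    p=cv2.convexHull(np.argwhere(m)[:,::-1].astype(np.int32))[:,0]
    w=np.array([ray(c,u,v,z)[:2] for u,v in p])
    f=least_squares(lambda q:np.hypot(*(w-q).T)-r,w.mean(0),loss="soft_l1",f_scale=.001)
    return f.x, np.abs(f.fun).mean()
E
python3 - <<'E'
from meas import *
c=camera_info("wrist");pickle.dump(c,open("c4.pkl","wb"));save("wrist","w4")
print(get_obs()["tcp_pos"])
for k in "134":
    im=cv2.imread(f"pics/w{k}.png");c=pickle.load(open(f"c{k}.pkl","rb"))
    for col,z in(("red",.0326),("yel",.0825),("grn",.03)):
        for a,ce,b,m in blobs(im,col):
            print(k,col,a,ce.round(1),b,ray(c,*ce,z)[:2].round(4),"lid",ray(c,*ce,.0825)[:2].round(4),"ring",*ring(c,m))
im=cv2.imread("pics/w4.png");cv2.imwrite("pics/w4c.png",cv2.resize(im[60:240,230:470],None,fx=3.3,fy=3.3,interpolation=cv2.INTER_CUBIC))
E
```

```text
[0.49722547 0.02095976 0.35087166]
1 red 384 [252.5 223.3] [230 214  37  30] [ 0.3856 -0.4491] lid [ 0.3976 -0.4274] ring [ 0.36575222 -0.49684721] 0.00601281721649424
1 yel 222 [313.3  17.6] [290   0  32  42] [ 0.4904 -0.1577] lid [ 0.4904 -0.1577] ring [ 0.4499287 -0.1221644] 0.0008030985399190976
3 red 841 [589.8  34.9] [569  17  63  30] [0.8697 0.4085] lid [0.8296 0.3998] ring [0.90842698 0.38693612] 0.007323098281651143
3 red 484 [564.6 115.7] [550 107  39  20] [0.8631 0.3009] lid [0.8238 0.3038] ring [0.89190036 0.33294339] 0.006679330100684038
3 red 582 [551.8 185.5] [534 176  55  25] [0.871  0.1926] lid [0.8308 0.2071] ring [0.90932582 0.20888695] 0.007247605069097417
3 red 503 [286.4 207.1] [260 193  56  40] [0.4441 0.1547] lid [0.4499 0.1733] ring [0.44209284 0.12010588] 0.0004204592016449453
3 yel 572 [284.8 244.2] [271 232  28  26] [0.4454 0.1127] lid [0.4454 0.1127] ring [0.4397226  0.10363477] 0.013844487660692155
4 red 928 [592.7  26.7] [569   8  68  32] [0.8718 0.193 ] lid [0.8316 0.1833] ring [0.91323815 0.22339365] 0.010867662050086801
4 red 881 [281.4  89.4] [251  49  65  70] [0.4428 0.1126] lid [0.4487 0.1116] ring [0.44180288 0.11957214] 0.0004071229019166396
4 red 185 [291.6 239. ] [278 233  26  17] [ 0.4503 -0.1275] lid [ 0.4554 -0.1027] ring [ 0.44177252 -0.18602348] 0.006198107429111602
4 yel 959 [278.6  82.1] [262  64  34  37] [0.4455 0.1205] lid [0.4455 0.1205] ring [0.4613109  0.14636093] 0.01313462932168715
4 yel 334 [298.9 217.7] [265 202  56  42] [ 0.4672 -0.0678] lid [ 0.4672 -0.0678] ring [ 0.45030458 -0.11968692] 0.00034815553388794216
```

View pics/w4c.png

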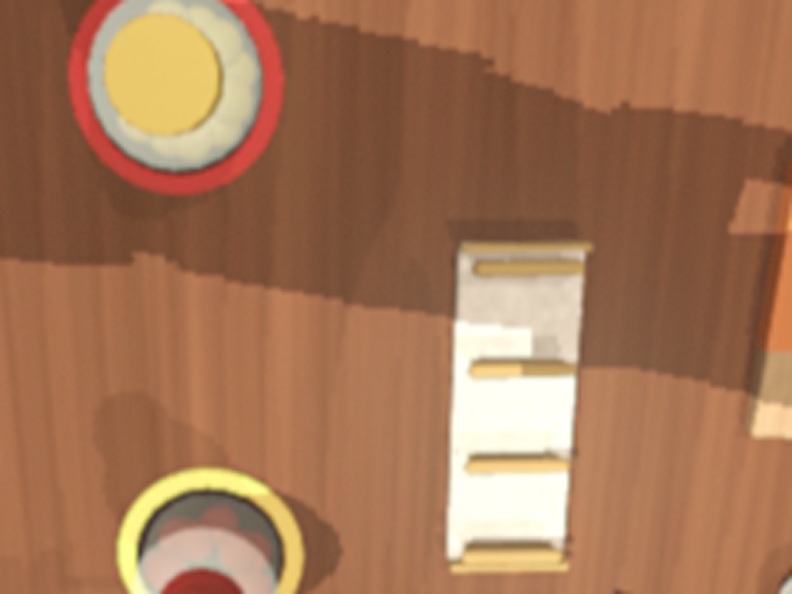

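The crop shows the cradle rails centred at crop pixels (529,267), (522,369), (518,464) and (513,553). Both mats came out with a ring fit of about 0.4 mm. Next: cradle pose and tins.

```bash
python3 - <<'E'
from meas import *
c=pickle.load(open("c4.pkl","rb"))
W=np.array([ray(c,230+x/3.3,60+y/3.3,.022)[:2] for x,y in [(529,267),(522.5,369),(518,464),(513,553)]]);print(W.round(4))
# fit: centre+ s*dir*50mm
s=np.array([75,25,-25,-75])/1000;ctr=W.mean(0)
f=least_squares(lambda q:(W-np.c_[q[0]-s*np.sin(q[2]),q[1]+s*np.cos(q[2])]).ravel(),[*ctr,0]);print(f.x.round(4),np.degrees(f.x[2]),(f.fun*1000).round(1))
P=np.array([ray(c,230+x/3.3,60+y/3.3,.006)[:2] for x,y in [(458,250),(585,255),(448,558),(567,552)]]);print(P.round(4),P.mean(0))
for k in "13":
    im=cv2.imread(f"pics/w{k}.png");c=pickle.load(open(f"c{k}.pkl","rb"))
    h=cv2.cvtColor(im,cv2.COLOR_BGR2HSV)
    h2=h.astype(int)
    m=(((h2[...,0]<5)|(h2[...,0]>170))&(h2[...,1]>120)&(h2[...,2]>90)).astype(np.uint8)
    m=cv2.morphologyEx(m,cv2.MORPH_CLOSE,np.ones((5,5)))
    n,l,s,ce=cv2.connectedComponentsWithStats(m)
    for i in range(1,n):
        if 80<s[i,4]<2000 and 270<ce[i][0]<400 and ce[i][1]<230:
            p=np.argwhere(l==i)[:,::-1].astype(np.float32);print(k,s[i],ce[i].round(1),cv2.minAreaRect(p),ray(c,*ce[i],.0326)[:2].round(4))
im=cv2.imread("pics/w3.png");g=mask(im,"grn");
n,l,s,ce=cv2.connectedComponentsWithStats(g);c=pickle.load(open("c3.pkl","rb"))
for i in range(1,n):
    if s[i,4]>60: print("g",s[i],ce[i],ray(c,*ce[i],.03))
a=im[20:180,270:450];b=cv2.imread("pics/w1.png")[95:235,290:400]
A=cv2.resize(a,None,fx=2.4,fy=2.4);B=cv2.resize(b,None,fx=3.4,fy=3.4)
H=600;out=np.zeros((500,800,3),np.uint8);out[:A.shape[0],:A.shape[1]]=A;x=A.shape[1]+4;out[:B.shape[0],x:x+B.shape[1]]=B[:500,:800-x]
print(A.shape,x);cv2.imwrite("pics/tins.png",out)
E
```

```text
[[ 0.6089  0.0368]
 [ 0.6094 -0.0128]
 [ 0.6106 -0.0622]
 [ 0.6115 -0.1113]]
[ 0.6101 -0.0374  0.0184] 1.052853354330307 [ 0.2 -0.8 -0.3 -0.5  0.1  0.2  0.   1. ]
[[ 0.5774  0.0428]
 [ 0.6396  0.0403]
 [ 0.5804 -0.1215]
 [ 0.6444 -0.118 ]] [ 0.61044225 -0.03908248]
1 [326 124  25  34 601] [338.2 140.8] ((338.2294006347656, 140.7823486328125), (30.261804580688477, 20.066070556640625), 77.47119140625) [ 0.5263 -0.3123]
1 [336 187  23  31 510] [347.2 201.7] ((347.2176513671875, 201.72943115234375), (27.767101287841797, 18.54755401611328), 77.47119140625) [ 0.5428 -0.4111]
3 [260 193  56  42 598] [287.3 208.4] ((287.6367492675781, 213.20948791503906), (55.22608184814453, 40.59910202026367), 1.2453643083572388) [0.4455 0.1524]
(384, 432, 3) 436
```

View pics/tins.png

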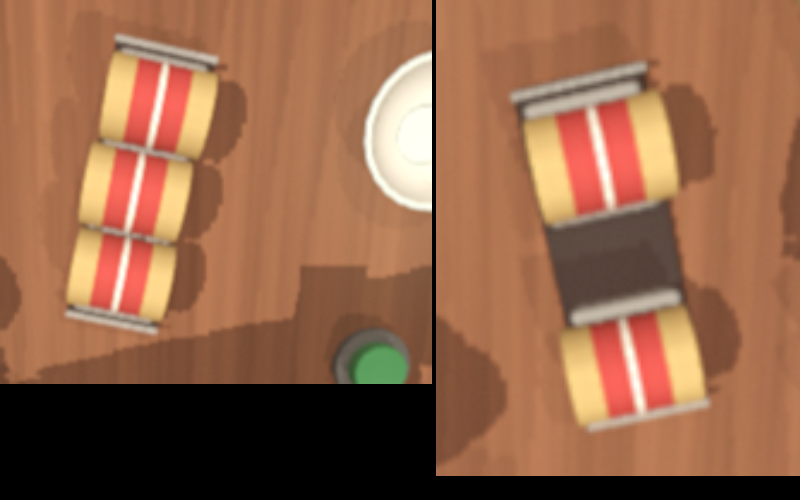

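Crop A shows the left tins at (158,104), (136,192) and (121,274), and the plunger at (381,370). Crop B matches the two right tins, with an empty groove between them.

```bash
python3 - <<'E'
from meas import *
c=pickle.load(open("c3.pkl","rb"))
for x,y in [(158,104),(136,192),(121,274)]: print(ray(c,270+x/2.4,20+y/2.4,.0326)[:2].round(4))
print("pl",ray(c,270+381/2.4,20+370/2.4,.03))
im=cv2.imread("pics/w4.png");c=pickle.load(open("c4.pkl","rb"))
for k in "234":
    im=cv2.imread(f"pics/w{k}.png");c=pickle.load(open(f"c{k}.pkl","rb"))
    h=cv2.cvtColor(im,cv2.COLOR_BGR2HSV).astype(int)
    m=((h[...,0]>45)&(h[...,0]<85)&(h[...,1]>90)&(h[...,2]>40)).astype(np.uint8)
    n,l,s,ce=cv2.connectedComponentsWithStats(m)
    for i in range(1,n):
        if s[i,4]>100 and ce[i][0]<500: print("g",k,s[i],ce[i],ray(c,*ce[i],.03)[:2])
# plunger height triangulate by w2/w4 done by eye from values
E
```

```text
[0.521  0.3717]
[0.5086 0.3223]
[0.4996 0.2729]
pl [0.67237819 0.21020988 0.03      ]
g 2 [424  78  26  24 507] [436.63116371  89.46153846] [0.6692884  0.20837133]
g 3 [415 163  24  22 407] [426.91400491 173.56019656] [0.66933766 0.21119582]
g 4 [431   1  29  30 653] [445.21286371  16.0949464 ] [0.66928664 0.20646249]
```

Request:
apply_moves:
  steps:
    - [-0.05, -0.25, 0, 0, 0, 0, 1]
    - [-0.05, -0.25, 0, 0, 0, 0, 1]
    - [-0.05, -0.25, 0, 0, 0, 0, 1]
    - [-0.05, -0.25, 0, 0, 0, 0, 1]
    - [-0.05, -0.25, 0, 0, 0, 0, 1]
    - [-0.05, -0.25, 0, 0, 0, 0, 1]
    - [-0.05, -0.25, 0, 0, 0, 0, 1]

```text
time_s: 5.4
tcp_pos: [0.4578, -0.1771, 0.3507]
tool_rot: [-2.218, -2.225, -0.001]
contact_force: [0.4, 0.1, 0.2]
opening: 0.999
gripper_force: 0.0
```

```bash
cat > jars.py <<'E'
from meas import *
# all red / yellow blobs as lid centres (z=.0825) with wrist camera
def look(name,zc=.0825):
    c=camera_info("wrist");im=cv2.cvtColor(get_image("wrist"),cv2.COLOR_RGB2BGR);cv2.imwrite(f"pics/{name}.png",im);o=get_obs();print("tcp",o["tcp_pos"].round(4),o["time_s"])
    for col in("red","yel"):
        for a,ce,b,m in blobs(im,col,150):
            if b[1]+b[3]>270 or ce[0]>500: continue
            print(col,a,ce.round(1),b,"lid",ray(c,*ce,zc)[:2].round(4),"ring",*[np.round(q,4) for q in ring(c,m)])
E
python3 -c "from jars import *;look('w5')"
```

```text
tcp [ 0.4579 -0.1769  0.3507] 5.45
yel 418 [326.3 110.1] [283  80  63  67] lid [ 0.4672 -0.1112] ring [ 0.4502 -0.1209] 0.0004
```

```bash
python3 - <<'E'
from meas import *
im=cv2.imread("pics/w5.png");c=camera_info("wrist");u,v=proj(c,(.45,-.12,.099));print(u,v)
h=cv2.cvtColor(im,cv2.COLOR_BGR2HSV)
for dv in range(-30,31,6): print([tuple(map(int,h[int(v)+dv,int(u)+du])) for du in range(-24,25,8)])
E
```

```text
312.97857286107916 117.9534056620318
[(11, 141, 150), (27, 128, 217), (28, 113, 252), (27, 122, 219), (28, 122, 229), (30, 108, 254), (11, 140, 173)]
[(13, 140, 151), (28, 114, 253), (25, 26, 188), (11, 62, 211), (11, 63, 209), (28, 23, 164), (22, 137, 234)]
[(28, 114, 253), (26, 23, 187), (12, 55, 212), (7, 90, 220), (10, 75, 203), (11, 65, 209), (20, 103, 180)]
[(28, 113, 253), (14, 47, 206), (2, 164, 245), (3, 161, 246), (2, 160, 247), (8, 79, 207), (19, 39, 176)]
[(30, 113, 248), (12, 55, 216), (2, 160, 247), (2, 161, 246), (2, 162, 247), (2, 163, 247), (16, 47, 184)]
[(30, 113, 248), (13, 49, 212), (3, 161, 247), (3, 161, 247), (2, 162, 247), (2, 162, 247), (11, 65, 200)]
[(29, 111, 253), (25, 29, 195), (3, 161, 247), (3, 161, 247), (2, 163, 247), (2, 166, 248), (22, 34, 173)]
[(29, 116, 243), (25, 24, 184), (3, 138, 240), (3, 163, 247), (2, 162, 247), (11, 63, 204), (21, 103, 203)]
[(11, 140, 155), (29, 112, 254), (27, 25, 187), (19, 38, 194), (14, 53, 201), (23, 33, 176), (27, 122, 243)]
[(12, 140, 157), (15, 142, 162), (29, 112, 254), (29, 116, 240), (29, 114, 251), (30, 108, 255), (11, 139, 171)]
[(12, 140, 157), (11, 139, 154), (11, 139, 167), (14, 137, 179), (12, 141, 170), (11, 137, 175), (12, 140, 173)]
```

```bash
sed -i 's/(S>170)&(V>100)/(S>140)\&(V>90)/; s/(S>120)&(V>110)/(S>95)\&(V>110)/; s/(H<6)/(H<7)/' meas.py; python3 -c "from jars import *;look('w6')"
```

```text
tcp [ 0.4579 -0.1768  0.3508] 5.5
red 860 [314.8 116.5] [299 100  33  34] lid [ 0.4521 -0.1192] ring [ 0.4875 -0.1283] 0.0148
red 410 [259.8 198.9] [241 178  40  41] lid [ 0.3723 -0.2355] ring [ 0.3418 -0.2698] 0.011
red 200 [364.7 232.2] [358 219  13  28] lid [ 0.5275 -0.288 ] ring [ 0.5    -0.3359] 0.0028
red 199 [353.8 234.4] [348 221  12  28] lid [ 0.5112 -0.2916] ring [ 0.4813 -0.3405] 0.0038
yel 1149 [312.2 112.4] [283  81  63  66] lid [ 0.4487 -0.1139] ring [ 0.4503 -0.121 ] 0.0004
```

Request:
apply_moves:
  steps:
    - [-0.0075, 0.0725, -0.05, 0, 0, 0, 1]
    - [-0.0075, 0.0725, -0.15, 0, 0, 0, 1]
    - [-0.0075, 0.0725, -0.2, 0, 0, 0, 1]
    - [-0.0075, 0.0725, -0.26, 0, 0, 0, 1]
    - [-0.0075, 0.0725, -0.3, 0, 0, 0, 1]
    - [-0.0075, 0.0725, -0.346, 0, 0, 0, 1]
    - [-0.0075, 0.0725, -0.346, 0, 0, 0, 1]
    - [-0.0075, 0.0725, -0.346, 0, 0, 0, 1]
    - [-0.0075, 0.0725, -0.346, 0, 0, 0, 1]
  squeeze: 20

```text
time_s: 6.4
tcp_pos: [0.4537, -0.1212, 0.0769]
tool_rot: [2.215, 2.221, 0.002]
contact_force: [-0.1, -0.1, 0.3]
opening: 0.995
gripper_force: 0.0
```

Request:
apply_moves:
  steps:
    - [0, 0, 0, 0, 0, 0, 0]
    - [0, 0, 0, 0, 0, 0, 0]
    - [0, 0, 0, 0, 0, 0, 0]
    - [0, 0, 0, 0, 0, 0, 0]
    - [0, 0, 0, 0, 0, 0, 0]
    - [0, 0, 0.03, 0, 0, 0, 0]
    - [0, 0, 0.06, 0, 0, 0, 0]
    - [-0.02, 0.05, 0.06, 0, 0, 0, 0]
    - [-0.04, 0.1, 0.06, 0, 0, 0, 0]
    - [-0.04, 0.15, 0.06, 0, 0, 0, 0]
    - [-0.04, 0.15, 0.03, 0, 0, 0, 0]
    - [-0.04, 0.15, 0.01, 0, 0, 0, 0]
    - [-0.04, 0.15, 0.0, 0, 0, 0, 0]
    - [-0.04, 0.15, -0.004, 0, 0, 0, 0]
    - [-0.04, 0.15, -0.004, 0, 0, 0, 0]
    - [-0.04, 0.15, -0.004, 0, 0, 0, 0]

```text
time_s: 8.0
tcp_pos: [0.4199, -0.001, 0.0712]
tool_rot: [2.22, 2.222, 0.001]
contact_force: [0.2, -0.3, 0.3]
opening: 0.504
gripper_force: 0.0
```

The opening value 0 means half open, about 44 mm, so the jar was not gripped. I'll back off and look.

Request:
apply_moves:
  steps:
    - [0, 0, 0, 0, 0, 0, 1]
    - [0, 0, 0, 0, 0, 0, 1]
    - [0, 0, 0, 0, 0, 0, 1]
    - [0, 0, 0.1, 0, 0, 0, 1]
    - [0, 0, 0.2, 0, 0, 0, 1]
    - [0.04, -0.2, 0.345, 0, 0, 0, 1]
    - [0.04, -0.2, 0.345, 0, 0, 0, 1]
    - [0.04, -0.2, 0.345, 0, 0, 0, 1]
    - [0.04, -0.2, 0.345, 0, 0, 0, 1]
    - [0.04, -0.2, 0.345, 0, 0, 0, 1]
    - [0.04, -0.2, 0.345, 0, 0, 0, 1]
    - [0.04, -0.2, 0.345, 0, 0, 0, 1]

```text
time_s: 9.2
tcp_pos: [0.4513, -0.1609, 0.3466]
tool_rot: [2.221, 2.222, 0.0]
contact_force: [0.1, 1.2, -1.1]
opening: 1.004
gripper_force: 0.0
```

```bash
python3 -c "from jars import *;look('w7')"
```

```text
tcp [ 0.4508 -0.1599  0.3456] 9.25
red 864 [320.  129.1] [304 112  33  35] lid [ 0.4527 -0.1192] ring [ 0.4151 -0.1341] 0.0138
red 406 [264.  208.9] [245 188  39  41] lid [ 0.3714 -0.2332] ring [ 0.3418 -0.2511] 0.0104
red 201 [368.8 241.7] [363 228  12  29] lid [ 0.5269 -0.2861] ring [ 0.4993 -0.333 ] 0.0035
red 199 [358.  243.8] [352 230  12  29] lid [ 0.5106 -0.2896] ring [ 0.5627 -0.3261] 0.0045
yel 1117 [315.7 121.4] [287  92  63  65] lid [ 0.447  -0.1093] ring [ 0.4503 -0.1209] 0.0004
```

View pics/w7.png

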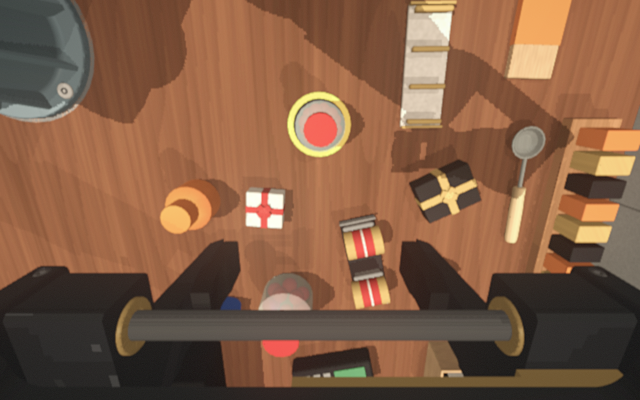

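The jar did not move; its lid is at (320,129). I'll re-grasp with the opening commanded to -1.

Request:
apply_moves:
  steps:
    - [0.002, 0.051, -0.05, 0, 0, 0, 1]
    - [0.002, 0.051, -0.12, 0, 0, 0, 1]
    - [0.002, 0.051, -0.18, 0, 0, 0, 1]
    - [0.002, 0.051, -0.24, 0, 0, 0, 1]
    - [0.002, 0.051, -0.3, 0, 0, 0, 1]
    - [0.002, 0.051, -0.34, 0, 0, 0, 1]
    - [0.002, 0.051, -0.34, 0, 0, 0, 1]
    - [0.002, 0.051, -0.34, 0, 0, 0, 1]
    - [0.002, 0.051, -0.34, 0, 0, 0, -1]
    - [0.002, 0.051, -0.34, 0, 0, 0, -1]
    - [0.002, 0.051, -0.34, 0, 0, 0, -1]
    - [0.002, 0.051, -0.34, 0, 0, 0, -1]
    - [0.002, 0.051, -0.34, 0, 0, 0, -1]
    - [0.002, 0.051, -0.34, 0, 0, 0, -1]
  squeeze: 20

```text
time_s: 10.65
tcp_pos: [0.4529, -0.1199, 0.0749]
tool_rot: [-2.219, -2.223, 0.0]
contact_force: [-1.8, -0.1, 2.4]
opening: 0.494
gripper_force: 20.0
```

Request:
apply_moves:
  steps:
    - [0, 0, 0.03, 0, 0, 0, -1]
    - [0, 0, 0.06, 0, 0, 0, -1]
    - [-0.02, 0.05, 0.06, 0, 0, 0, -1]
    - [-0.041, 0.1, 0.06, 0, 0, 0, -1]
    - [-0.041, 0.15, 0.06, 0, 0, 0, -1]
    - [-0.041, 0.15, 0.04, 0, 0, 0, -1]
    - [-0.041, 0.15, 0.015, 0, 0, 0, -1]
    - [-0.041, 0.15, 0.003, 0, 0, 0, -1]
    - [-0.041, 0.15, -0.003, 0, 0, 0, -1]
    - [-0.041, 0.15, -0.004, 0, 0, 0, -1]
    - [-0.041, 0.15, -0.004, 0, 0, 0, -1]
    - [-0.041, 0.15, -0.004, 0, 0, 0, 1]
    - [-0.041, 0.15, -0.004, 0, 0, 0, 1]
    - [-0.041, 0.15, -0.004, 0, 0, 0, 1]
    - [-0.041, 0.15, 0.06, 0, 0, 0, 1]
    - [-0.041, 0.17, 0.18, 0, 0, 0, 1]
    - [-0.041, 0.2, 0.34, 0, 0, 0, 1]
    - [-0.041, 0.2, 0.34, 0, 0, 0, 1]
    - [-0.041, 0.2, 0.34, 0, 0, 0, 1]
    - [-0.041, 0.2, 0.34, 0, 0, 0, 1]

```text
time_s: 12.65
tcp_pos: [0.4211, 0.0406, 0.3516]
tool_rot: [2.215, 2.22, 0.006]
contact_force: [0.8, -0.9, 0.1]
opening: 1.0
gripper_force: 0.0
```

```bash
python3 -c "from jars import *;look('w8')"
```

```text
tcp [0.4225 0.0408 0.3551] 12.7
red 974 [322.9  95.9] [299  64  65  68] lid [0.4278 0.1239] ring [0.4417 0.1197] 0.0003
red 794 [317.6 185.7] [303 169  30  34] lid [0.4211 0.0017] ring [ 0.4538 -0.0221] 0.0141
yel 959 [338.4  99.2] [322  82  34  36] lid [0.4481 0.1199] ring [0.4209 0.1293] 0.0143
yel 1001 [334.  236.6] [306 212  57  51] lid [ 0.446 -0.079] ring [ 0.451  -0.1201] 0.001
```

Request:
apply_moves:
  steps:
    - [0.032, 0.099, 0, 0, 0, 0, 1]
    - [0.032, 0.099, -0.06, 0, 0, 0, 1]
    - [0.032, 0.099, -0.12, 0, 0, 0, 1]
    - [0.032, 0.099, -0.18, 0, 0, 0, 1]
    - [0.032, 0.099, -0.24, 0, 0, 0, 1]
    - [0.032, 0.099, -0.3, 0, 0, 0, 1]
    - [0.032, 0.099, -0.347, 0, 0, 0, 1]
    - [0.032, 0.099, -0.347, 0, 0, 0, 1]
    - [0.032, 0.099, -0.347, 0, 0, 0, 1]
    - [0.032, 0.099, -0.347, 0, 0, 0, -1]
    - [0.032, 0.099, -0.347, 0, 0, 0, -1]
    - [0.032, 0.099, -0.347, 0, 0, 0, -1]
    - [0.032, 0.099, -0.347, 0, 0, 0, -1]
    - [0.032, 0.099, -0.347, 0, 0, 0, -1]
    - [0.032, 0.099, -0.347, 0, 0, 0, -1]

```text
time_s: 14.2
tcp_pos: [0.446, 0.1194, 0.0694]
tool_rot: [2.219, 2.223, 0.001]
contact_force: [-0.3, 0.7, 0.6]
opening: 0.491
gripper_force: 20.0
```

Request:
apply_moves:
  steps:
    - [0, 0, 0.06, 0, 0, 0, -1]
    - [0, 0, 0.12, 0, 0, 0, -1]
    - [0, 0, 0.17, 0, 0, 0, -1]
    - [0, -0.06, 0.17, 0, 0, 0, -1]
    - [0.005, -0.12, 0.17, 0, 0, 0, -1]
    - [0.005, -0.18, 0.17, 0, 0, 0, -1]
    - [0.005, -0.24, 0.17, 0, 0, 0, -1]
    - [0.005, -0.3, 0.17, 0, 0, 0, -1]
    - [0.005, -0.3, 0.13, 0, 0, 0, -1]
    - [0.005, -0.3, 0.08, 0, 0, 0, -1]
    - [0.005, -0.3, 0.03, 0, 0, 0, -1]
    - [0.005, -0.3, 0.01, 0, 0, 0, -1]
    - [0.005, -0.3, 0.003, 0, 0, 0, -1]
    - [0.005, -0.3, 0.001, 0, 0, 0, -1]
    - [0.005, -0.3, 0.001, 0, 0, 0, -1]
    - [0.005, -0.3, 0.001, 0, 0, 0, -1]

```text
time_s: 15.8
tcp_pos: [0.4503, -0.1208, 0.0705]
tool_rot: [2.219, 2.223, 0.0]
contact_force: [-0.3, -0.6, -2.8]
opening: 0.493
gripper_force: 20.0
```

Request:
apply_moves:
  steps:
    - [0, 0, -0.0015, 0, 0, 0, -1]
    - [0, 0, -0.0025, 0, 0, 0, -1]
    - [0, 0, -0.0025, 0, 0, 0, 1]
    - [0, 0, -0.0025, 0, 0, 0, 1]
    - [0, 0, -0.0025, 0, 0, 0, 1]
    - [0, 0, 0.06, 0, 0, 0, 1]
    - [0, 0.02, 0.12, 0, 0, 0, 1]
    - [-0.02, 0.05, 0.2, 0, 0, 0, 1]
    - [-0.02, 0.05, 0.35, 0, 0, 0, 1]
    - [-0.02, 0.05, 0.35, 0, 0, 0, 1]
    - [-0.02, 0.05, 0.35, 0, 0, 0, 1]
    - [-0.02, 0.05, 0.35, 0, 0, 0, 1]
    - [-0.02, 0.05, 0.35, 0, 0, 0, 1]
    - [-0.02, 0.05, 0.35, 0, 0, 0, 1]

```text
time_s: 17.2
tcp_pos: [0.4332, -0.0804, 0.3483]
tool_rot: [-2.218, -2.222, 0.001]
contact_force: [0.1, 1.1, 0.5]
opening: 1.003
gripper_force: 0.0
```

```bash
python3 -c "from jars import *;look('w9',.0925)"
```

```text
tcp [ 0.4331 -0.0803  0.348 ] 17.25
red 990 [325.6  28. ] [291   0  71  50] lid [0.4401 0.0797] ring [0.4416 0.1188] 0.0002
red 898 [310.   96.8] [294  80  33  35] lid [0.421  0.0023] ring [ 0.4407 -0.0289] 0.0139
red 361 [277.5 251.6] [260 231  36  39] lid [ 0.3708 -0.2177] ring [ 0.3427 -0.2549] 0.0109
yel 749 [326.6 162.5] [300 144  60  56] lid [ 0.4429 -0.0821] ring [ 0.45   -0.1201] 0.0004
yel 851 [332.  188.6] [317 171  31  35] lid [ 0.4508 -0.119 ] ring [ 0.483  -0.1427] 0.0143
```

Request:
apply_moves:
  steps:
    - [-0.015, 0.06, 0, 0, 0, 0, 1]
    - [-0.015, 0.102, -0.05, 0, 0, 0, 1]
    - [-0.015, 0.102, -0.12, 0, 0, 0, 1]
    - [-0.015, 0.102, -0.18, 0, 0, 0, 1]
    - [-0.015, 0.102, -0.24, 0, 0, 0, 1]
    - [-0.015, 0.102, -0.3, 0, 0, 0, 1]
    - [-0.015, 0.102, -0.345, 0, 0, 0, 1]
    - [-0.015, 0.102, -0.345, 0, 0, 0, 1]
    - [-0.015, 0.102, -0.345, 0, 0, 0, 1]
    - [-0.015, 0.102, -0.345, 0, 0, 0, -1]
    - [-0.015, 0.102, -0.345, 0, 0, 0, -1]
    - [-0.015, 0.102, -0.345, 0, 0, 0, -1]
    - [-0.015, 0.102, -0.345, 0, 0, 0, -1]
    - [-0.015, 0.102, -0.345, 0, 0, 0, -1]
    - [-0.015, 0.102, -0.345, 0, 0, 0, -1]

```text
time_s: 18.75
tcp_pos: [0.4216, 0.001, 0.0741]
tool_rot: [-2.219, -2.223, 0.0]
contact_force: [-1.9, -0.5, 2.8]
opening: 0.491
gripper_force: 20.0
```

Request:
apply_moves:
  steps:
    - [0, 0, 0.03, 0, 0, 0, -1]
    - [0, 0, 0.06, 0, 0, 0, -1]
    - [0.01, 0.05, 0.06, 0, 0, 0, -1]
    - [0.025, 0.1, 0.06, 0, 0, 0, -1]
    - [0.025, 0.148, 0.06, 0, 0, 0, -1]
    - [0.025, 0.148, 0.04, 0, 0, 0, -1]
    - [0.025, 0.148, 0.02, 0, 0, 0, -1]
    - [0.025, 0.148, 0.008, 0, 0, 0, -1]
    - [0.025, 0.148, 0.005, 0, 0, 0, -1]
    - [0.025, 0.148, 0.004, 0, 0, 0, -1]
    - [0.025, 0.148, 0.004, 0, 0, 0, -1]

```text
time_s: 19.85
tcp_pos: [0.4412, 0.1194, 0.0776]
tool_rot: [-2.219, -2.222, 0.002]
contact_force: [-3.8, 2.0, 5.2]
opening: 0.493
gripper_force: 20.0
```

Request:
apply_moves:
  steps:
    - [0.025, 0, 0, 0, 0, 0, 1]

```text
time_s: 19.95
tcp_pos: [0.4593, 0.1194, 0.0769]
tool_rot: [-2.217, -2.221, 0.005]
contact_force: [-2.8, -0.9, 3.4]
opening: 0.561
gripper_force: 1.7
```

I entered a 20 mm x shift by mistake during the release, so the jar may have been dragged. I'll open straight, lift and check.

Request:
apply_moves:
  steps:
    - [-0.005, 0, 0, 0, 0, 0, 1]
    - [-0.005, 0, 0, 0, 0, 0, 1]
    - [-0.005, 0, 0, 0, 0, 0, 1]
    - [-0.005, 0, 0.06, 0, 0, 0, 1]
    - [-0.005, 0, 0.12, 0, 0, 0, 1]
    - [0, -0.05, 0.2, 0, 0, 0, 1]
    - [0, -0.05, 0.34, 0, 0, 0, 1]
    - [0, -0.05, 0.34, 0, 0, 0, 1]
    - [0, -0.05, 0.34, 0, 0, 0, 1]
    - [0, -0.05, 0.34, 0, 0, 0, 1]
    - [0, -0.05, 0.34, 0, 0, 0, 1]
    - [0, -0.05, 0.34, 0, 0, 0, 1]

```text
time_s: 21.15
tcp_pos: [0.4608, 0.0795, 0.3473]
tool_rot: [-2.218, -2.222, 0.003]
contact_force: [0.3, -0.4, -1.0]
opening: 1.003
gripper_force: 0.0
```

```bash
python3 -c "from jars import *;look('w10',.0925)"
```

```text
tcp [0.4608 0.0796 0.3471] 21.2
red 265 [340.8  13.1] [334   0  15  28] lid [0.4852 0.2547] ring [0.4499 0.2963] 0.0051
red 294 [354.7  14.5] [347   0  16  31] lid [0.5014 0.2532] ring [0.4695 0.2855] 0.0035
red 1057 [308.8 119.3] [276  92  64  65] lid [0.4469 0.1344] ring [0.4418 0.1197] 0.0004
red 850 [305.7 130. ] [290 114  32  33] lid [0.4427 0.1208] ring [0.4047 0.1144] 0.0147
```

View pics/w10.png

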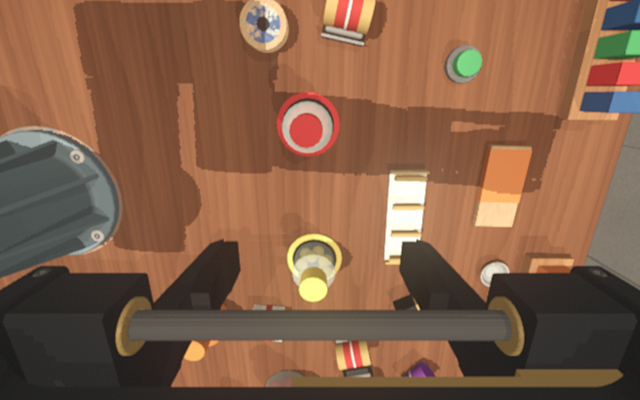

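Both jars are within about 1 mm of their mat centres; the red lid is at (305,130). Next, the tins, starting with the left tray's nearest one.

Request:
apply_moves:
  steps:
    - [0.0485, 0.06, -0.05, 0, 0, -0.2, 1]
    - [0.0485, 0.12, -0.1, 0, 0, -0.407, 1]
    - [0.0485, 0.18, -0.15, 0, 0, -0.407, 1]
    - [0.0485, 0.242, -0.2, 0, 0, -0.407, 1]
    - [0.0485, 0.242, -0.25, 0, 0, -0.407, 1]
    - [0.0485, 0.242, -0.3, 0, 0, -0.407, 1]
    - [0.0485, 0.242, -0.35, 0, 0, -0.407, 1]
    - [0.0485, 0.242, -0.39, 0, 0, -0.407, 1]
    - [0.0485, 0.242, -0.409, 0, 0, -0.407, 1]
    - [0.0485, 0.242, -0.409, 0, 0, -0.407, 1]
    - [0.0485, 0.242, -0.409, 0, 0, -0.407, 1]
    - [0.0485, 0.242, -0.409, 0, 0, -0.407, -1]
    - [0.0485, 0.242, -0.409, 0, 0, -0.407, -1]
    - [0.0485, 0.242, -0.409, 0, 0, -0.407, -1]
    - [0.0485, 0.242, -0.409, 0, 0, -0.407, -1]
    - [0.0485, 0.242, -0.409, 0, 0, -0.407, -1]
  squeeze: 15

```text
time_s: 22.8
tcp_pos: [0.5007, 0.2734, 0.0229]
tool_rot: [-2.443, -1.975, -0.001]
contact_force: [-3.7, 0.7, 7.2]
opening: 0.679
gripper_force: 15.0
```

Request:
apply_moves:
  steps:
    - [0, 0, 0.05, 0, 0, 0, -1]
    - [0, 0, 0.11, 0, 0, 0, -1]
    - [0.03, -0.05, 0.13, 0, 0, 0.2, -1]
    - [0.06, -0.11, 0.13, 0, 0, 0.44, -1]
    - [0.09, -0.17, 0.13, 0, 0, 0.44, -1]
    - [0.12, -0.23, 0.13, 0, 0, 0.44, -1]
    - [0.136, -0.28, 0.13, 0, 0, 0.44, -1]
    - [0.136, -0.3265, 0.13, 0, 0, 0.44, -1]
    - [0.136, -0.3265, 0.1, 0, 0, 0.44, -1]
    - [0.136, -0.3265, 0.06, 0, 0, 0.44, -1]
    - [0.136, -0.3265, 0.03, 0, 0, 0.44, -1]
    - [0.136, -0.3265, 0.012, 0, 0, 0.44, -1]
    - [0.136, -0.3265, 0.006, 0, 0, 0.44, -1]
    - [0.136, -0.3265, 0.006, 0, 0, 0.44, -1]

```text
time_s: 24.2
tcp_pos: [0.6093, 0.0119, 0.0265]
tool_rot: [-2.2, -2.242, 0.001]
contact_force: [0.2, -0.4, -0.7]
opening: 0.679
gripper_force: 15.0
```

```bash
python3 - <<'E'
from h import *
save("scene","s1");o=get_obs();print(o["tcp_pos"],o["contact_force"])
save("wrist","x1",(190,100,260,190),3)
E
```

```text
[0.61001295 0.01182554 0.02742774] [ 0.01973113 -0.2528089  -0.27313711]
```

View pics/x1.png

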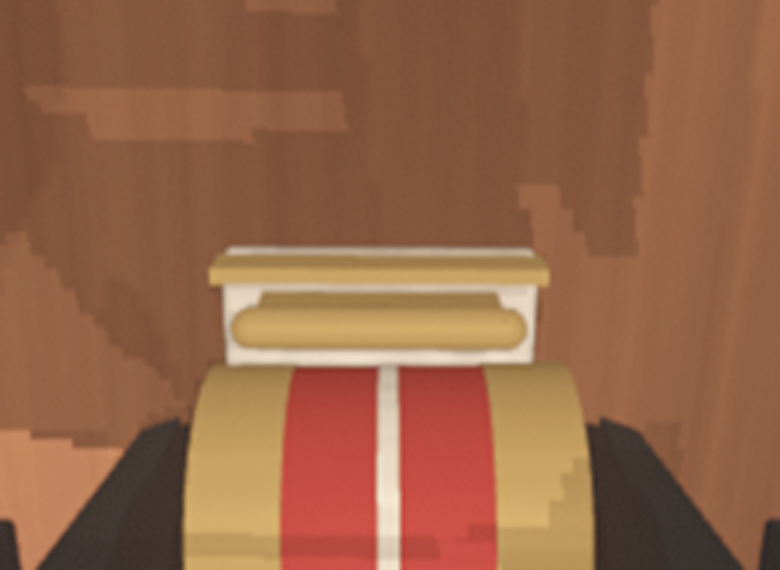

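The tin is over groove 2 with the rails parallel to it, about 1.5 mm too far in x. I'll correct that, lower, release and go for the next tin.

Request:
apply_moves:
  steps:
    - [-0.002, 0, -0.003, 0, 0, 0, -1]
    - [-0.002, 0, -0.006, 0, 0, 0, -1]
    - [-0.002, 0, -0.0065, 0, 0, 0, -1]
    - [-0.002, 0, -0.0065, 0, 0, 0, 1]
    - [-0.002, 0, -0.0065, 0, 0, 0, 1]
    - [-0.002, 0, -0.0065, 0, 0, 0, 1]
    - [-0.002, 0, 0.05, 0, 0, 0, 1]
    - [-0.002, 0, 0.11, 0, 0, 0, 1]
    - [-0.04, 0.05, 0.13, 0, 0, -0.2, 1]
    - [-0.08, 0.11, 0.13, 0, 0, -0.44, 1]
    - [-0.124, 0.17, 0.13, 0, 0, -0.44, 1]
    - [-0.124, 0.23, 0.13, 0, 0, -0.44, 1]
    - [-0.124, 0.29, 0.13, 0, 0, -0.44, 1]
    - [-0.124, 0.35, 0.13, 0, 0, -0.44, 1]
    - [-0.124, 0.388, 0.13, 0, 0, -0.44, 1]
    - [-0.124, 0.388, 0.1, 0, 0, -0.44, 1]
    - [-0.124, 0.388, 0.05, 0, 0, -0.44, 1]
    - [-0.124, 0.388, 0.01, 0, 0, -0.44, 1]
    - [-0.124, 0.388, -0.007, 0, 0, -0.44, 1]
    - [-0.124, 0.388, -0.007, 0, 0, -0.44, 1]

```text
time_s: 26.3
tcp_pos: [0.5085, 0.3214, 0.0189]
tool_rot: [-2.442, -1.974, 0.007]
contact_force: [-0.2, 0.2, 0.1]
opening: 0.999
gripper_force: 0.0
```

Request:
apply_moves:
  steps:
    - [0, 0, 0, 0, 0, 0, -1]
    - [0, 0, 0, 0, 0, 0, -1]
    - [0, 0, 0, 0, 0, 0, -1]
    - [0, 0, 0, 0, 0, 0, -1]
    - [0, 0, 0.05, 0, 0, 0, -1]
    - [0, 0, 0.11, 0, 0, 0, -1]
    - [0.03, -0.05, 0.13, 0, 0, 0.2, -1]
    - [0.06, -0.11, 0.13, 0, 0, 0.44, -1]
    - [0.09, -0.17, 0.13, 0, 0, 0.44, -1]
    - [0.12, -0.23, 0.13, 0, 0, 0.44, -1]
    - [0.125, -0.29, 0.13, 0, 0, 0.44, -1]
    - [0.125, -0.35, 0.13, 0, 0, 0.44, -1]
    - [0.125, -0.41, 0.13, 0, 0, 0.44, -1]
    - [0.125, -0.45, 0.13, 0, 0, 0.44, -1]
    - [0.125, -0.45, 0.1, 0, 0, 0.44, -1]
    - [0.125, -0.45, 0.05, 0, 0, 0.44, -1]
    - [0.125, -0.45, 0.02, 0, 0, 0.44, -1]
    - [0.125, -0.45, 0.006, 0, 0, 0.44, -1]
    - [0.125, -0.45, 0.003, 0, 0, 0.44, -1]
    - [0.125, -0.45, 0.003, 0, 0, 0.44, -1]

```text
time_s: 28.3
tcp_pos: [0.6107, -0.0378, 0.0242]
tool_rot: [2.199, 2.242, 0.0]
contact_force: [0.7, 0.4, -0.3]
opening: 0.681
gripper_force: 15.0
```

```bash
python3 - <<'E'
from h import *
o=get_obs();print(o["tcp_pos"],o["contact_force"])
save("wrist","x2",(190,100,260,190),3)
E
```

```text
[ 0.61066077 -0.0377758   0.02417799] [ 0.67574855  0.37751953 -0.25925645]
```

View pics/x2.png

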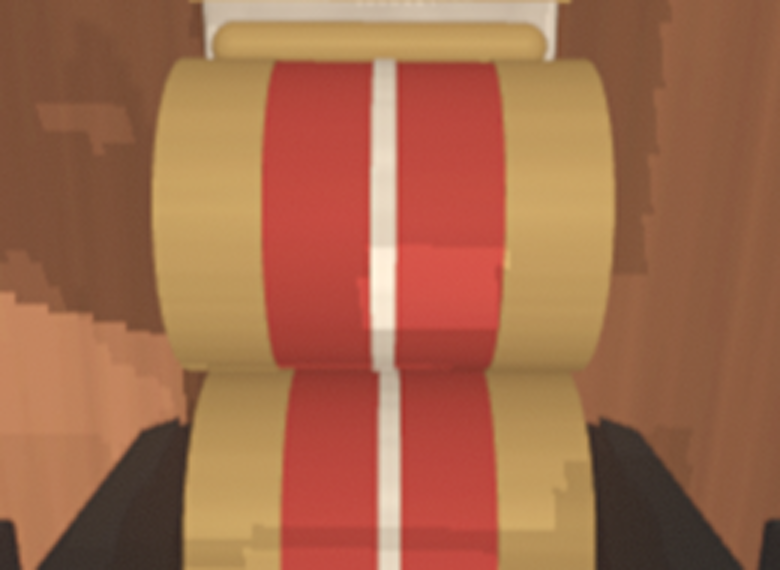

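Slot2's tin lies straight, with its white band at 384 against the rail centre at about 380, so it is within 1 mm. The held tin is about 1 mm too far in +x; I'll correct that and carry on.

Request:
apply_moves:
  steps:
    - [-0.0015, 0, -0.003, 0, 0, 0, -1]
    - [-0.0015, 0, -0.004, 0, 0, 0, -1]
    - [-0.0015, 0, -0.004, 0, 0, 0, 1]
    - [-0.0015, 0, -0.004, 0, 0, 0, 1]
    - [-0.0015, 0, -0.004, 0, 0, 0, 1]
    - [-0.0015, 0, 0.05, 0, 0, 0, 1]
    - [-0.0015, 0, 0.11, 0, 0, 0, 1]
    - [-0.04, 0.05, 0.13, 0, 0, -0.2, 1]
    - [-0.08, 0.11, 0.13, 0, 0, -0.44, 1]
    - [-0.112, 0.17, 0.13, 0, 0, -0.44, 1]
    - [-0.112, 0.23, 0.13, 0, 0, -0.44, 1]
    - [-0.112, 0.29, 0.13, 0, 0, -0.44, 1]
    - [-0.112, 0.35, 0.13, 0, 0, -0.44, 1]
    - [-0.112, 0.41, 0.13, 0, 0, -0.44, 1]
    - [-0.112, 0.47, 0.13, 0, 0, -0.44, 1]
    - [-0.112, 0.512, 0.13, 0, 0, -0.44, 1]
    - [-0.112, 0.512, 0.1, 0, 0, -0.44, 1]
    - [-0.112, 0.512, 0.05, 0, 0, -0.44, 1]
    - [-0.112, 0.512, 0.01, 0, 0, -0.44, 1]
    - [-0.112, 0.512, -0.004, 0, 0, -0.44, 1]

```text
time_s: 30.35
tcp_pos: [0.5178, 0.3705, 0.0161]
tool_rot: [-2.442, -1.974, 0.01]
contact_force: [-0.2, -0.2, -0.4]
opening: 0.997
gripper_force: 0.0
```

Request:
apply_moves:
  steps:
    - [0, 0, 0, 0, 0, 0, 1]
    - [0, 0, 0, 0, 0, 0, -1]
    - [0, 0, 0, 0, 0, 0, -1]
    - [0, 0, 0, 0, 0, 0, -1]
    - [0, 0, 0, 0, 0, 0, -1]
    - [0, 0, 0.05, 0, 0, 0, -1]
    - [0, 0, 0.11, 0, 0, 0, -1]
    - [0.03, -0.05, 0.13, 0, 0, 0.2, -1]
    - [0.06, -0.11, 0.13, 0, 0, 0.44, -1]
    - [0.09, -0.17, 0.13, 0, 0, 0.44, -1]
    - [0.1115, -0.23, 0.13, 0, 0, 0.44, -1]
    - [0.1115, -0.29, 0.13, 0, 0, 0.44, -1]
    - [0.1115, -0.35, 0.13, 0, 0, 0.44, -1]
    - [0.1115, -0.41, 0.13, 0, 0, 0.44, -1]
    - [0.1115, -0.47, 0.13, 0, 0, 0.44, -1]
    - [0.1115, -0.53, 0.13, 0, 0, 0.44, -1]
    - [0.1115, -0.5745, 0.13, 0, 0, 0.44, -1]
    - [0.1115, -0.5745, 0.1, 0, 0, 0.44, -1]
    - [0.1115, -0.5745, 0.05, 0, 0, 0.44, -1]
    - [0.1115, -0.5745, 0.02, 0, 0, 0.44, -1]

```text
time_s: 32.35
tcp_pos: [0.6086, -0.0882, 0.0344]
tool_rot: [-2.2, -2.24, 0.001]
contact_force: [-1.1, 0.4, -0.9]
opening: 0.68
gripper_force: 15.0
```

Request:
apply_moves:
  steps:
    - [0, 0, -0.012, 0, 0, 0, -1]
    - [0, 0, -0.019, 0, 0, 0, -1]
    - [0, 0, -0.0198, 0, 0, 0, -1]
    - [0, 0, -0.0198, 0, 0, 0, -1]
    - [0, 0, -0.0198, 0, 0, 0, 1]
    - [0, 0, -0.0198, 0, 0, 0, 1]
    - [0, 0, -0.0198, 0, 0, 0, 1]
    - [0, 0, 0.03, 0, 0, 0, 1]
    - [0, 0, 0.09, 0, 0, 0, 1]
    - [-0.03, -0.06, 0.15, 0, 0, 0.283, 1]
    - [-0.06, -0.12, 0.2, 0, 0, 0.283, 1]
    - [-0.1, -0.18, 0.25, 0, 0, 0.283, 1]
    - [-0.104, -0.24, 0.25, 0, 0, 0.283, 1]
    - [-0.104, -0.28, 0.25, 0, 0, 0.283, 1]
    - [-0.104, -0.28, 0.25, 0, 0, 0.283, 1]
    - [-0.104, -0.28, 0.25, 0, 0, 0.283, 1]

```text
time_s: 33.95
tcp_pos: [0.5261, -0.3164, 0.2384]
tool_rot: [2.031, 2.391, -0.002]
contact_force: [-0.1, 0.4, 0.6]
opening: 1.002
gripper_force: 0.0
```

```bash
python3 - <<'E'
from h import *
import pickle
o=get_obs();print(o["tcp_pos"])
c=camera_info("wrist");pickle.dump(c,open("c11.pkl","wb"));save("wrist","w11")
for p in [(.5263,-.3123,.0326),(.5428,-.4111,.0326),(.609,-.088,.0326),(.39,-.43,.1)]: print(proj(c,p))
c1=pickle.load(open("c1.pkl","rb"));print(ray(c1,243,240,.12),ray(c1,255,218,.06))
E
```

```text
[ 0.52609631 -0.31641047  0.23835444]
[319.29274843 165.5759014 ]
[319.45563317 241.30171033]
[441.24739826 -44.96383061]
[176.77913765 265.12524178]
[ 0.39164592 -0.43628962  0.12      ] [ 0.39665212 -0.42827394  0.06      ]
```

View pics/w11.png

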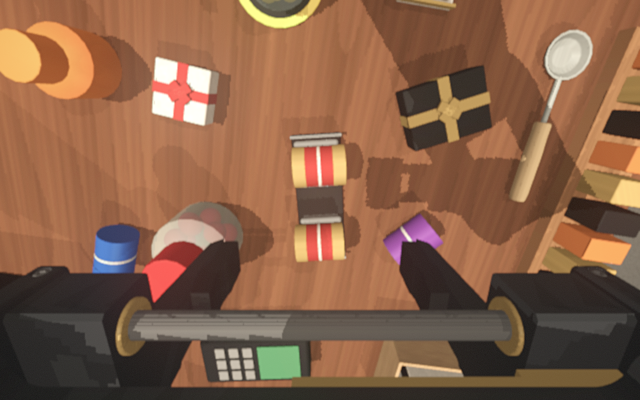

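R2 is at (319,165), exactly where the model predicts, and R1 is at (320,241). Picking R2.

Request:
apply_moves:
  steps:
    - [0, 0.005, -0.06, 0, 0, 0, 1]
    - [0, 0.005, -0.12, 0, 0, 0, 1]
    - [0, 0.005, -0.18, 0, 0, 0, 1]
    - [0, 0.005, -0.23, 0, 0, 0, 1]
    - [0, 0.005, -0.26, 0, 0, 0, 1]
    - [0, 0.005, -0.27, 0, 0, 0, 1]
    - [0, 0.005, -0.27, 0, 0, 0, 1]
    - [0, 0.005, -0.27, 0, 0, 0, 1]
    - [0, 0.005, -0.27, 0, 0, 0, -1]
    - [0, 0.005, -0.27, 0, 0, 0, -1]
    - [0, 0.005, -0.27, 0, 0, 0, -1]
    - [0, 0.005, -0.27, 0, 0, 0, -1]
    - [0, 0.005, -0.27, 0, 0, 0, -1]

```text
time_s: 35.3
tcp_pos: [0.5268, -0.3082, 0.021]
tool_rot: [2.028, 2.398, -0.0]
contact_force: [-1.3, 0.2, 5.1]
opening: 0.685
gripper_force: 14.8
```

Request:
apply_moves:
  steps:
    - [0, 0, 0.05, 0, 0, 0, -1]
    - [0, 0, 0.1, 0, 0, 0, -1]
    - [0, 0.02, 0.15, 0, 0, 0, -1]
    - [0.03, 0.08, 0.16, 0, 0, -0.283, -1]
    - [0.06, 0.14, 0.16, 0, 0, -0.283, -1]
    - [0.09, 0.2, 0.16, 0, 0, -0.283, -1]
    - [0.1035, 0.26, 0.16, 0, 0, -0.283, -1]
    - [0.1035, 0.311, 0.16, 0, 0, -0.283, -1]
    - [0.1035, 0.311, 0.12, 0, 0, -0.283, -1]
    - [0.1035, 0.311, 0.08, 0, 0, -0.283, -1]
    - [0.1035, 0.311, 0.065, 0, 0, -0.283, -1]
    - [0.1035, 0.311, 0.065, 0, 0, -0.283, -1]
    - [0.1035, 0.311, 0.065, 0, 0, -0.283, -1]

```text
time_s: 36.6
tcp_pos: [0.6099, -0.0596, 0.0731]
tool_rot: [2.201, 2.241, 0.001]
contact_force: [0.2, -0.1, 0.1]
opening: 0.686
gripper_force: 14.8
```

```bash
python3 - <<'E'
from h import *
o=get_obs();print(o["tcp_pos"],o["contact_force"])
a=get_image("wrist")[70:290,190:450];b=get_image("scene")[205:285,255:345]
A=cv2.resize(a,(390,330));B=cv2.resize(b,(371,330),interpolation=cv2.INTER_CUBIC)
cv2.imwrite("pics/x3.png",cv2.cvtColor(np.hstack([A,B]),cv2.COLOR_RGB2BGR))
E
```

```text
[ 0.60992013 -0.05959386  0.07308935] [ 0.16455725 -0.12001697  0.05652046]
```

View pics/x3.png

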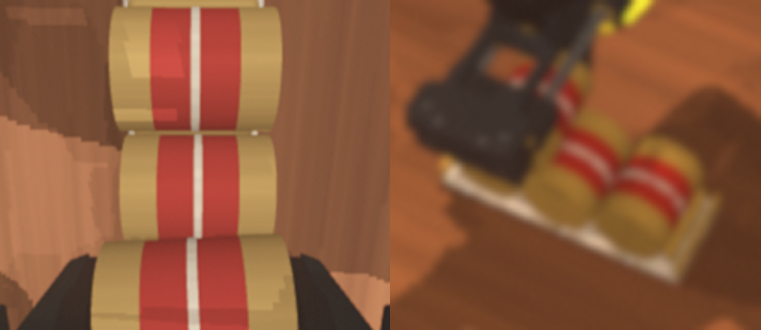

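The lower tins show white bands at 196 and 197, and the held tin's is at about 193, so it is aligned within 1 mm. Lowering onto the saddle.

Request:
apply_moves:
  steps:
    - [0.001, 0, -0.006, 0, 0, 0, -1]
    - [0.001, 0, -0.01, 0, 0, 0, -1]
    - [0.001, 0, -0.0125, 0, 0, 0, -1]
    - [0.001, 0, -0.013, 0, 0, 0, -1]
    - [0.001, 0, -0.013, 0, 0, 0, -1]

```text
time_s: 37.2
tcp_pos: [0.6105, -0.0591, 0.0625]
tool_rot: [2.2, 2.242, 0.0]
contact_force: [-2.1, -0.4, 4.3]
opening: 0.689
gripper_force: 14.7
```

Upward force of 4 N, so the tin is seated. Release and go to R1, with the fingers opened less because the purple tin is nearby.

Request:
apply_moves:
  steps:
    - [0, 0, 0, 0, 0, 0, 0.7]
    - [0, 0, 0, 0, 0, 0, 0.7]
    - [0, 0, 0, 0, 0, 0, 0.7]
    - [0, 0, 0.05, 0, 0, 0, 0.7]
    - [0, 0, 0.1, 0, 0, 0, 0.7]
    - [-0.02, -0.06, 0.1, 0, 0, 0.283, 0.7]
    - [-0.05, -0.12, 0.1, 0, 0, 0.283, 0.7]
    - [-0.085, -0.18, 0.1, 0, 0, 0.283, 0.7]
    - [-0.085, -0.24, 0.1, 0, 0, 0.283, 0.7]
    - [-0.085, -0.3, 0.1, 0, 0, 0.283, 0.7]
    - [-0.085, -0.36, 0.1, 0, 0, 0.283, 0.7]
    - [-0.085, -0.42, 0.1, 0, 0, 0.283, 0.7]
    - [-0.085, -0.44, 0.08, 0, 0, 0.283, 0.7]
    - [-0.085, -0.44, 0.08, 0, 0, 0.283, 0.7]
    - [-0.085, -0.44, 0.08, 0, 0, 0.283, 0.7]

```text
time_s: 38.7
tcp_pos: [0.5416, -0.4102, 0.1249]
tool_rot: [-2.027, -2.397, -0.001]
contact_force: [0.5, 0.2, 0.6]
opening: 0.848
gripper_force: 0.0
```

```bash
python3 - <<'E'
from h import *
o=get_obs();print(o["tcp_pos"]);c=camera_info("wrist")
im=get_image("wrist");im=cv2.cvtColor(im,cv2.COLOR_RGB2BGR);cv2.imwrite("pics/w12.png",im)
h=cv2.cvtColor(im,cv2.COLOR_BGR2HSV).astype(int)
m=(((h[...,0]<6)|(h[...,0]>170))&(h[...,1]>140)&(h[...,2]>90)).astype(np.uint8);m=cv2.morphologyEx(m,cv2.MORPH_CLOSE,np.ones((11,11)))
n,l,s,ce=cv2.connectedComponentsWithStats(m)
for i in range(1,n):
    if s[i,4]>300: print(s[i],ce[i],ray(c,*ce[i],.0326)[:2])
print(proj(c,(.5428,-.4111,.0326)))
E
```

```text
[ 0.54157512 -0.4102246   0.12485022]
[ 299  175   41   56 2172] [319.08103131 202.37799263] [ 0.54193513 -0.41127099]
[    0   189   137   102 10639] [ 63.80778269 240.12679763] [ 0.32730145 -0.48316291]
[320.1318335  202.35074955]
```

Request:
apply_moves:
  steps:
    - [0, 0, -0.06, 0, 0, 0, 0.7]
    - [0, 0, -0.11, 0, 0, 0, 0.7]
    - [0, 0, -0.132, 0, 0, 0, 0.7]
    - [0, 0, -0.132, 0, 0, 0, 0.7]
    - [0, 0, -0.132, 0, 0, 0, -1]
    - [0, 0, -0.132, 0, 0, 0, -1]
    - [0, 0, -0.132, 0, 0, 0, -1]
    - [0, 0, -0.132, 0, 0, 0, -1]
    - [0, 0, -0.08, 0, 0, 0, -1]
    - [0, 0, -0.02, 0, 0, 0, -1]
    - [0, 0, 0.03, 0, 0, 0, -1]

```text
time_s: 39.85
tcp_pos: [0.5423, -0.4114, 0.1527]
tool_rot: [2.027, 2.398, -0.0]
contact_force: [-0.8, -0.9, -1.5]
opening: 0.685
gripper_force: 14.8
```

Request:
apply_moves:
  steps:
    - [0.02, 0.06, 0.02, 0, 0, 0, -1]
    - [0.05, 0.12, 0.02, 0, 0, -0.283, -1]
    - [0.085, 0.18, 0.02, 0, 0, -0.283, -1]
    - [0.085, 0.24, 0.02, 0, 0, -0.283, -1]
    - [0.085, 0.3, 0.02, 0, 0, -0.283, -1]
    - [0.085, 0.36, 0.02, 0, 0, -0.283, -1]
    - [0.085, 0.42, 0.02, 0, 0, -0.283, -1]
    - [0.085, 0.48, 0.02, 0, 0, -0.283, -1]
    - [0.085, 0.4985, 0.01, 0, 0, -0.283, -1]
    - [0.085, 0.4985, -0.04, 0, 0, -0.283, -1]
    - [0.085, 0.4985, -0.08, 0, 0, -0.283, -1]
    - [0.085, 0.4985, -0.095, 0, 0, -0.283, -1]
    - [0.085, 0.4985, -0.095, 0, 0, -0.283, -1]
    - [0.085, 0.4985, -0.095, 0, 0, -0.283, -1]

```text
time_s: 41.25
tcp_pos: [0.6111, -0.0129, 0.0751]
tool_rot: [2.2, 2.241, 0.001]
contact_force: [0.1, 0.1, -1.7]
opening: 0.684
gripper_force: 14.8
```

```bash
python3 - <<'E'
from h import *
o=get_obs();print(o["tcp_pos"],o["contact_force"])
a=get_image("wrist")[70:290,190:450];b=get_image("scene")[195:285,255:345]
A=cv2.resize(a,(390,330));B=cv2.resize(b,(330,330),interpolation=cv2.INTER_CUBIC)
cv2.imwrite("pics/x4.png",cv2.cvtColor(np.hstack([A,B]),cv2.COLOR_RGB2BGR))
E
```

```text
[ 0.61111467 -0.01294419  0.07512458] [ 0.08183713  0.12426027 -1.74692736]
```

View pics/x4.png

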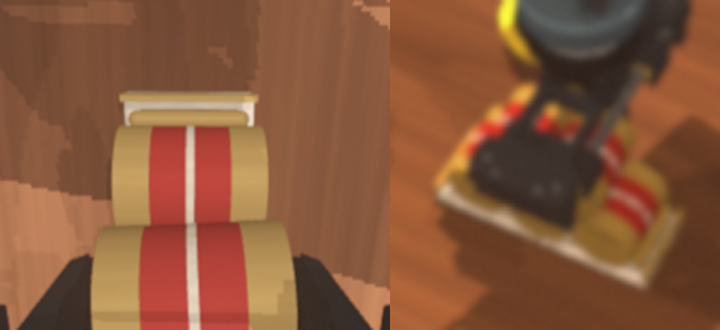

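The held tin's band is at 193 and slot2's is at 190, aligned within 1 mm. Lowering.

Request:
apply_moves:
  steps:
    - [-0.001, 0, -0.006, 0, 0, 0, -1]
    - [-0.001, 0, -0.011, 0, 0, 0, -1]
    - [-0.001, 0, -0.0145, 0, 0, 0, -1]
    - [-0.001, 0, -0.015, 0, 0, 0, -1]
    - [-0.001, 0, -0.015, 0, 0, 0, -1]

```text
time_s: 41.85
tcp_pos: [0.6101, -0.0128, 0.0636]
tool_rot: [2.199, 2.241, 0.0]
contact_force: [-3.6, -2.1, 10.0]
opening: 0.683
gripper_force: 14.9
```

Request:
apply_moves:
  steps:
    - [0, 0, 0.001, 0, 0, 0, -1]
    - [0, 0, 0.001, 0, 0, 0, 0.7]
    - [0, 0, 0.001, 0, 0, 0, 0.7]
    - [0, 0, 0.001, 0, 0, 0, 0.7]
    - [0, 0, 0.05, 0, 0, 0, 0.7]
    - [0, 0, 0.1, 0, 0, 0, 0.7]
    - [-0.05, -0.03, 0.2, 0, 0, 0, 0.7]
    - [-0.1, -0.06, 0.3, 0, 0, 0, 0.7]
    - [-0.15, -0.06, 0.41, 0, 0, 0, 0.7]
    - [-0.15, -0.06, 0.41, 0, 0, 0, 0.7]
    - [-0.15, -0.06, 0.41, 0, 0, 0, 0.7]
    - [-0.15, -0.06, 0.41, 0, 0, 0, 0.7]
    - [-0.15, -0.06, 0.41, 0, 0, 0, 0.7]
    - [-0.15, -0.06, 0.41, 0, 0, 0, 0.7]

```text
time_s: 43.25
tcp_pos: [0.4895, -0.0602, 0.3899]
tool_rot: [2.2, 2.241, 0.001]
contact_force: [0.7, 0.3, -1.0]
opening: 0.85
gripper_force: 0.0
```

```bash
python3 - <<'E'
from jars import *
look("w13",.0925)
c=camera_info("wrist");save("side","sd1")
cv2.imwrite("pics/w13s.png",cv2.vconcat([cv2.resize(cv2.imread("pics/w13.png")[0:250,200:500],(600,400))[:, :600][:300],cv2.resize(cv2.imread("pics/sd1.png")[120:280,220:420],(600,300))]) )
for n,p in dict(s0=(.610,-.088,.0326),s3=(.6095,-.063,.0736),s4=(.609,-.013,.0736),s2=(.608,.012,.0326)).items(): print(n,proj(c,p).round(1))
E
```

```text
tcp [ 0.4892 -0.06    0.3885] 43.3
red 818 [279.   28.1] [259   0  61  66] lid [0.4343 0.1062] ring [0.4413 0.1194] 0.0003
red 948 [312.2  38.4] [296  20  33  38] lid [0.4778 0.095 ] ring [0.4402 0.1121] 0.0136
red 1403 [400.8 133.9] [382  91  34  89] lid [ 0.6079 -0.0267] ring [ 0.6213 -0.0584] 0.0137
yel 628 [297.3 168. ] [270 151  55  52] lid [ 0.4575 -0.0801] ring [ 0.4504 -0.1203] 0.0004
yel 673 [293.  192.9] [279 177  29  32] lid [ 0.4507 -0.1196] ring [ 0.4184 -0.1348] 0.0126
s0 [390.  166.8]
s3 [397.1 156.9]
s4 [400.2 123.6]
s2 [394.7 105.3]
```

View pics/w13s.png

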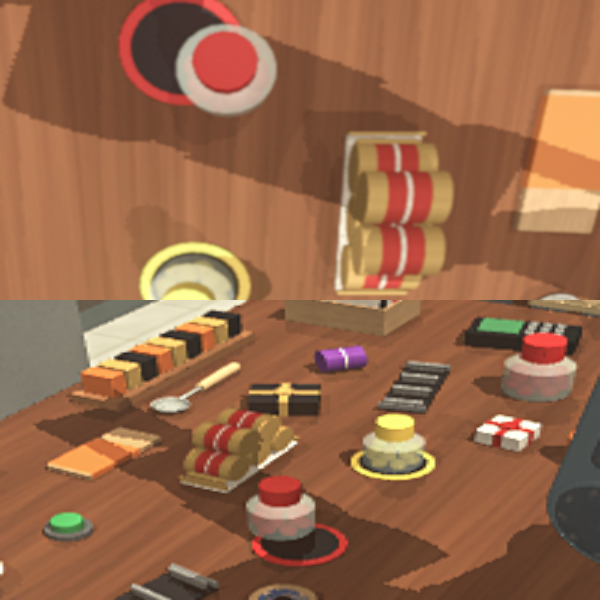

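The pyramid stands: 3 tins below and 2 on top. The red jar has been knocked to about (0.478, 0.095), so I'll put it back before pressing the plunger.

Request:
apply_moves:
  steps:
    - [-0.014, 0.06, -0.05, 0, 0, 0, 1]
    - [-0.014, 0.12, -0.05, 0, 0, 0, 1]
    - [-0.014, 0.12, -0.05, 0, 0, 0, 1]
    - [-0.014, 0.12, -0.05, 0, 0, 0, 1]
    - [-0.014, 0.12, -0.05, 0, 0, 0, 1]
    - [-0.014, 0.12, -0.05, 0, 0, 0, 1]

```text
time_s: 43.95
tcp_pos: [0.4786, 0.0347, 0.3498]
tool_rot: [2.201, 2.241, -0.001]
contact_force: [-0.7, -0.3, -0.5]
opening: 1.002
gripper_force: 0.0
```

```bash
python3 -c "from jars import *;look('w14',.095)"
```

```text
tcp [0.4786 0.0346 0.35  ] 44.0
red 981 [288.1  85.6] [264  59  65  69] lid [0.4383 0.1295] ring [0.4416 0.1201] 0.0003
red 861 [319.2 114.6] [303  98  33  34] lid [0.4778 0.0954] ring [0.4431 0.0894] 0.0141
red 694 [403.4 197.2] [395 155  17  87] lid [ 0.5981 -0.0144] ring [ 0.6189 -0.07  ] 0.0213
red 668 [415.7 196.1] [407 155  18  84] lid [ 0.6151 -0.0125] ring [ 0.6374 -0.0682] 0.0187
yel 603 [300.9 224.1] [274 209  56  45] lid [ 0.4541 -0.0582] ring [ 0.4505 -0.1196] 0.0004
```

Request:
apply_moves:
  steps:
    - [-0.001, 0.05, 0, 0, 0, 0, 1]
    - [-0.001, 0.076, -0.05, 0, 0, 0, 1]
    - [-0.001, 0.076, -0.11, 0, 0, 0, 1]
    - [-0.001, 0.076, -0.17, 0, 0, 0, 1]
    - [-0.001, 0.076, -0.23, 0, 0, 0, 1]
    - [-0.001, 0.076, -0.29, 0, 0, 0, 1]
    - [-0.001, 0.076, -0.33, 0, 0, 0, 1]
    - [-0.001, 0.076, -0.344, 0, 0, 0, 1]
    - [-0.001, 0.076, -0.344, 0, 0, 0, 1]
    - [-0.001, 0.076, -0.344, 0, 0, 0, 1]
    - [-0.001, 0.076, -0.344, 0, 0, 0, -1]
    - [-0.001, 0.076, -0.344, 0, 0, 0, -1]
    - [-0.001, 0.076, -0.344, 0, 0, 0, -1]
    - [-0.001, 0.076, -0.344, 0, 0, 0, -1]
    - [-0.001, 0.076, -0.344, 0, 0, 0, -1]
  squeeze: 20

```text
time_s: 45.5
tcp_pos: [0.4775, 0.0967, 0.075]
tool_rot: [2.2, 2.242, 0.0]
contact_force: [0.1, 0.4, -0.8]
opening: 0.568
gripper_force: 0.0
```

Request:
apply_moves:
  steps:
    - [0, 0, 0, 0, 0, 0, -1]
    - [0, 0, 0, 0, 0, 0, -1]
    - [0, 0, 0, 0, 0, 0, -1]

```text
time_s: 45.8
tcp_pos: [0.4774, 0.0966, 0.0748]
tool_rot: [-2.2, -2.242, 0.0]
contact_force: [-0.9, -0.4, 1.2]
opening: 0.492
gripper_force: 20.0
```

Request:
apply_moves:
  steps:
    - [0, 0, 0.015, 0, 0, 0, -1]
    - [0, 0, 0.03, 0, 0, 0, -1]
    - [-0.0445, 0.03, 0.03, 0, 0, 0, -1]
    - [-0.0445, 0.03, 0.03, 0, 0, 0, -1]
    - [-0.0445, 0.03, 0.015, 0, 0, 0, -1]
    - [-0.0445, 0.03, 0.006, 0, 0, 0, -1]
    - [-0.0445, 0.03, 0.002, 0, 0, 0, -1]
    - [-0.0445, 0.03, 0, 0, 0, 0, -1]
    - [-0.0445, 0.03, 0, 0, 0, 0, -1]

```text
time_s: 46.7
tcp_pos: [0.442, 0.1201, 0.075]
tool_rot: [-2.2, -2.241, 0.002]
contact_force: [-4.2, -1.4, 6.5]
opening: 0.49
gripper_force: 20.0
```

Contact confirmed. Release without sideways motion, lift and check.

Request:
apply_moves:
  steps:
    - [0, 0, 0, 0, 0, 0, 1]
    - [0, 0, 0, 0, 0, 0, 1]
    - [0, 0, 0, 0, 0, 0, 1]
    - [0, 0, 0, 0, 0, 0, 1]
    - [0, 0, 0.05, 0, 0, 0, 1]
    - [0, 0, 0.1, 0, 0, 0, 1]
    - [0.03, -0.05, 0.2, 0, 0, 0, 1]
    - [0.03, -0.1, 0.35, 0, 0, 0, 1]
    - [0.03, -0.1, 0.35, 0, 0, 0, 1]
    - [0.03, -0.1, 0.35, 0, 0, 0, 1]
    - [0.03, -0.1, 0.35, 0, 0, 0, 1]
    - [0.03, -0.1, 0.35, 0, 0, 0, 1]

```text
time_s: 47.9
tcp_pos: [0.4673, 0.0396, 0.358]
tool_rot: [2.198, 2.237, 0.006]
contact_force: [-0.2, -0.3, -1.1]
opening: 0.997
gripper_force: 0.0
```

```bash
python3 -c "from jars import *;look('w15',.095)"
```

```text
tcp [0.4663 0.0403 0.3554] 47.95
red 1132 [304.3  93.9] [271  63  64  68] lid [0.4486 0.1249] ring [0.4418 0.1197] 0.0004
red 864 [299.2  98.9] [283  82  33  35] lid [0.4421 0.1187] ring [0.4461 0.0802] 0.0142
red 1312 [413.6 197.9] [399 157  30  85] lid [ 0.606  -0.0135] ring [ 0.6365 -0.071 ] 0.0173
yel 587 [305.6 224.7] [280 210  55  42] lid [ 0.451  -0.0579] ring [ 0.4503 -0.1196] 0.0003
```

The red jar is re-centred: lid at (0.442, 0.119), mat centre at (0.442, 0.120). Next, the plunger.

Request:
apply_moves:
  steps:
    - [0.05, 0.03, 0, 0, 0, 0, -1]
    - [0.1, 0.06, -0.03, 0, 0, 0, -1]
    - [0.16, 0.09, -0.06, 0, 0, 0, -1]
    - [0.21, 0.112, -0.1, 0, 0, 0, -1]
    - [0.258, 0.112, -0.13, 0, 0, 0, -1]
    - [0.258, 0.112, -0.13, 0, 0, 0, -1]
    - [0.258, 0.112, -0.13, 0, 0, 0, -1]
    - [0.258, 0.112, -0.13, 0, 0, 0, -1]
    - [0.258, 0.112, -0.13, 0, 0, 0, -1]

```text
time_s: 48.85
tcp_pos: [0.6718, 0.1303, 0.2529]
tool_rot: [2.199, 2.241, 0.003]
contact_force: [0.4, 1.1, 0.3]
opening: 0.207
gripper_force: 0.0
```

```bash
cat > pl.py <<'E'
from h import *
def pl():
    c=camera_info("wrist");im=cv2.cvtColor(get_image("wrist"),cv2.COLOR_RGB2BGR);o=get_obs();print(o["tcp_pos"],o["opening"])
    h=cv2.cvtColor(im,cv2.COLOR_BGR2HSV).astype(int)
    m=((h[...,0]>45)&(h[...,0]<85)&(h[...,1]>90)&(h[...,2]>40)).astype(np.uint8)
    n,l,s,ce=cv2.connectedComponentsWithStats(m)
    for i in range(1,n):
        if s[i,4]>100 and ce[i][0]<480: print(s[i],ce[i],[ray(c,*ce[i],z)[:2].round(4) for z in(.015,.02,.03)])
pl()
E
python3 pl.py
```

```text
[0.67194989 0.13024373 0.2532462 ] 0.1620593644580545
[306  86  30  30 716] [320.68715084 100.5726257 ] [array([0.673 , 0.2085]), array([0.6729, 0.2086]), array([0.6729, 0.2087])]
```

Request:
apply_moves:
  steps:
    - [0.001, 0.06, 0, 0, 0, 0, -1]
    - [0.001, 0.098, -0.05, 0, 0, 0, -1]
    - [0.001, 0.098, -0.11, 0, 0, 0, -1]
    - [0.001, 0.098, -0.17, 0, 0, 0, -1]
    - [0.001, 0.098, -0.22, 0, 0, 0, -1]
    - [0.001, 0.098, -0.24, 0, 0, 0, -1]
    - [0.001, 0.098, -0.25, 0, 0, 0, -1]
    - [0.001, 0.098, -0.26, 0, 0, 0, -1]
    - [0.001, 0.098, -0.26, 0, 0, 0, -1]

```text
time_s: 49.8
tcp_pos: [0.674, 0.2086, 0.0443]
tool_rot: [2.199, 2.241, 0.003]
contact_force: [-0.5, -0.6, -0.2]
opening: 0.003
gripper_force: 0.0
```

Request:
apply_moves:
  steps:
    - [0, 0, -0.004, 0, 0, 0, -1]
    - [0, 0, -0.008, 0, 0, 0, -1]
    - [0, 0, -0.012, 0, 0, 0, -1]
    - [0, 0, -0.016, 0, 0, 0, -1]
    - [0, 0, -0.016, 0, 0, 0, -1]

```text
time_s: 50.3
tcp_pos: [0.6725, 0.2086, 0.0292]
tool_rot: [-2.2, -2.242, 0.001]
contact_force: [0.6, 0.1, 0.2]
opening: 0.006
gripper_force: 0.0
```

Request:
apply_moves:
  steps:
    - [0, 0, -0.004, 0, 0, 0, -1]
    - [0, 0, -0.008, 0, 0, 0, -1]
    - [0, 0, -0.008, 0, 0, 0, -1]
    - [0, 0, -0.008, 0, 0, 0, -1]

```text
time_s: 50.7
tcp_pos: [0.6732, 0.2087, 0.0239]
tool_rot: [2.2, 2.242, 0.0]
contact_force: [-2.2, -0.0, 5.0]
opening: 0.005
gripper_force: 2.2
```

Request:
apply_moves:
  steps:
    - [0, 0, -0.004, 0, 0, 0, -1]
    - [0, 0, -0.008, 0, 0, 0, -1]
    - [0, 0, -0.008, 0, 0, 0, -1]
    - [0, 0, -0.008, 0, 0, 0, -1]

```text
time_s: 51.1
tcp_pos: [0.6734, 0.2087, 0.018]
tool_rot: [2.2, 2.242, 0.001]
contact_force: [-2.7, -0.1, 7.6]
opening: 0.001
gripper_force: 3.5
```

Request:
apply_moves:
  steps:
    - [0, 0, -0.003, 0, 0, 0, -1]
    - [0, 0, -0.006, 0, 0, 0, -1]
    - [0, 0, -0.006, 0, 0, 0, -1]
    - [0, 0, -0.006, 0, 0, 0, -1]

```text
time_s: 51.5
tcp_pos: [0.6735, 0.2088, 0.0162]
tool_rot: [2.199, 2.243, 0.0]
contact_force: [-11.2, -2.8, 24.8]
opening: 0.006
gripper_force: 12.3
```

The force rose to 25 N at the stop, so the plunger is fully down. Retract and do a final check.

Request:
apply_moves:
  steps:
    - [0, 0, 0.02, 0, 0, 0, -1]
    - [0, 0, 0.07, 0, 0, 0, -1]
    - [0, 0, 0.13, 0, 0, 0, -1]
    - [0, 0, 0.19, 0, 0, 0, -1]
    - [0, 0, 0.25, 0, 0, 0, -1]
    - [-0.05, -0.05, 0.3, 0, 0, 0, -1]
    - [-0.1, -0.1, 0.35, 0, 0, 0, -1]
    - [-0.15, -0.15, 0.4, 0, 0, 0, -1]
    - [-0.2, -0.2, 0.46, 0, 0, 0, -1]
    - [-0.23, -0.25, 0.46, 0, 0, 0, -1]
    - [-0.23, -0.3, 0.46, 0, 0, 0, -1]
    - [-0.23, -0.33, 0.46, 0, 0, 0, -1]
    - [-0.23, -0.33, 0.46, 0, 0, 0, -1]
    - [-0.23, -0.33, 0.46, 0, 0, 0, -1]
    - [-0.23, -0.33, 0.46, 0, 0, 0, -1]
    - [-0.23, -0.33, 0.46, 0, 0, 0, -1]

```text
time_s: 53.1
tcp_pos: [0.4891, -0.0545, 0.3797]
tool_rot: [-2.198, -2.243, 0.0]
contact_force: [-0.5, 0.7, -0.1]
opening: 0.004
gripper_force: 0.0
```

```bash
python3 - <<'E'
from jars import *
look("w16",.095)
save("side","sd2")
cv2.imwrite("pics/fin.png",cv2.vconcat([cv2.resize(cv2.imread("pics/w16.png")[0:260,220:520],(600,300)),cv2.resize(cv2.imread("pics/sd2.png")[120:280,200:420],(600,300))]) )
E
```

```text
tcp [ 0.4891 -0.0543  0.3797] 53.15
red 984 [295.9  43. ] [259   0  65  70] lid [0.4561 0.0932] ring [0.4418 0.1192] 0.0005
red 1094 [285.3  21.6] [268   2  35  41] lid [0.4429 0.1172] ring [0.4685 0.1444] 0.0151
red 1437 [402.9 138.7] [384  95  34  90] lid [ 0.6071 -0.0257] ring [ 0.6188 -0.0615] 0.0136
yel 635 [297.8 172.3] [269 156  56  52] lid [ 0.4582 -0.0776] ring [ 0.4505 -0.1201] 0.0005
yel 701 [292.9 198.7] [279 182  29  33] lid [ 0.4508 -0.1188] ring [ 0.4736 -0.1397] 0.0119
```

View pics/fin.png

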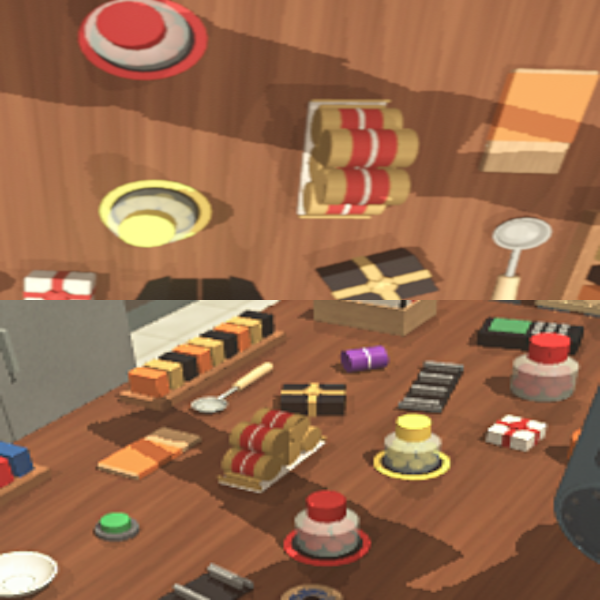

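The jars are centred on their own mats, the pyramid of 5 tins stands, the plunger has sprung back, and the bystanders are where they were. Handing in.

```bash
python3 -c "from rig import *;print(job_done())"
```

```text
the job is handed in; nothing more can be done
None
```

Handed in at about 53 s of the 210 s: both jars stand centred on their own mats, with the red one put back after it was knocked aside. All five tins present are built into the pyramid, and the plunger was pressed fully down and sprang back.

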